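Load a bearing plate into the gravity nest and fit its shaft

TASK

Set the bearing plate flat on the upper part of the sloping nest, long side parallel to the long rail and about three centimetres clear of both rail and end stop, and let go so that it slides down against the rail by its own weight. Then push it along the rail home against the end stop's screw and hold it there a moment with a light press of about 5 newtons, and stand the longest of the three shafts in its bore, lowered gently all the way down into the pocket of the nest. Leave the plate home in the corner, never force, slam or drop plate or shaft, and leave the other parts on the table alone.

Things in the scene. Friction and masses are not known exactly. Their poses are not given: they have to be found in the camera images.
- plate: aluminium bearing plate, 60 (x) x 96 (y) x 12 (z) mm, 0.2 to 0.42 kg; on its middle a round hub, 42 mm diameter, 14 mm high (26 mm overall), with a 17 mm bore right through; the same after half a turn. Starts flat on the table, robot's left. Origin: centre of underside; z up. Home, it lies at x = 30, y = 49 to 53, z = 0 mm of the bed's frame, x axis along the bed's x
- bore_top (a point): mouth of the plate's bore, in the middle of the hub's top, 26 mm above the underside
- nest: base plate of the gravity nest, 170 x 210 x 12 mm, fixed to the table; its bed stands on four pillars above it. Origin: centre of the underside
- bed: smooth dark bed, 132 x 170 mm, tilted 25 degrees. Origin: the locating corner, on its surface. x: square away from the long rail, uphill (22 degrees), to 118 mm; y: along the rail, away from the end stop, uphill (10 degrees), to 156 mm; z: the bed's normal. Its friction varies: a plate let go slides down to the rail, perhaps a little askew, but mostly sticks along the rail short of the stop
- side_rail: the long rail, a steel strip 12 mm wide, 10 mm above the bed and 155 mm long, its inner face at x = 0 of the bed. Origin and axes as the bed
- end_stop: the end stop, a steel bar 12 mm wide, 10 mm high and 95 mm long, square to the rail, its inner face at y = 0 of the bed, with an adjusting screw through it 30 mm from the rail: the screw's round 10 mm head, which the plate bears on when home, stands 1 to 5 mm proud of the bar. Its setting changes and is not measured: find it by feel. Origin and axes as the bed
- pocket (a point): centre of the round blind pocket in the bed, 22 mm in diameter and 10 mm deep, at x = 30, y = 51 mm on the bed's surface: under the bore when the plate is home. A shaft right down stands on its floor, 10 mm below the bed
- stand: aluminium stand, foot 60 x 134 x 10 mm, comb up to 54 mm high with three grooves 40 mm apart, in which the three shafts stand upright on the foot (10 mm above the table). Fixed. Origin: centre of the underside
- shaft_long: longest chrome steel shaft, 16 mm in diameter, 110 mm long, 0.12 to 0.24 kg, with a 1 mm chamfer at its foot; upright in one of the grooves (which one varies). Origin: centre of its foot; z up along it
- shaft_top (a point): centre of the top end of the longest shaft, 110 mm above its foot
- shaft_mid: chrome shaft of 16 mm diameter and 80 mm length in another groove: leave alone. Origin: centre of its foot
- shaft_short: chrome shaft of 16 mm diameter and 62 mm length in another groove: leave alone. Origin: centre of its foot
- spur_gear: black oxide spur gear, 68 mm diameter, 26 mm high, on the table: leave alone. Origin: centre of its underside
- idler_gear: white acetal idler gear, 54 mm diameter, 18 mm high: leave alone. Origin: centre of its underside
- bushing: bronze flanged bushing, flange 32 mm down on the table, 24 mm high: leave alone. Origin: centre of its underside
- spacer_ring: pale green nylon spacer ring, 40 mm diameter, 10 mm high: leave alone. Origin: centre of its underside
- bearing: steel ball bearing, 40 mm diameter, 12 mm high: leave alone. Origin: centre of its underside

How it is judged:
By the outcome, as a careful person would: the job done as asked, in the order asked, and still so for the second after the job is handed in, with the robot touching nothing.
It also fails if it takes over 67 s, if anything falls off the work surface, if the arm or the gripper's body presses on something with over 40 N, if the wrist force passes 120 N, or if a joint passes its speed limit or range.

ROBOT

A 6-joint arm with a two-finger parallel gripper is mounted at the origin on the work surface. World frame = base frame: x ahead of the robot, y to its left, z up, the work surface at z = 0. Lengths are in mm, angles in rad, forces in N, time in s.
With the tool pointing down it reaches from about 425 to 925 mm from the base axis. Payload 12.5 kg.
Tool frame: the origin (TCP) lies midway between the tips of the shut fingers; the grasp point (between the pads) lies 19 mm behind it; z points along the fingers, x is the direction in which the jaws open and shut, and the axes are right-handed (so a half turn about z gives the same grasp; the last joint's range is limited). The gripper opens to 85 mm and grips with 20 to 120 N. Pads are 22 mm wide; open, the fingers measure 114 mm over their backs; the gripper's body (76 mm by 85 mm) begins 54 mm behind the grasp point. The pads swing forward as they close: fully open they stand 13 mm farther back than shut.
Start: joints at [1.054, 0.491, 1.559, -0, 1.092, -0.106], TCP at [249.574, 573.025, 231.327] pointing down, gripper open.
Joint ranges: [-3.1, 3.1], [-0.84, 2.19], [0.05, 2.79], [-1.13, 4.28], [0.06, 2.93], [-2.69, 2.69]. Speed limits (rad/s): [2.22, 2.22, 2.79, 3.14, 3.14, 3.14].

INTERFACE

Orientations are given as a rotation vector (axis times angle).
In Python, from rig import arm, imaging gives the robot as it stands.
- The arm moves only by the tool carry_out, never from a script. Its argument "motion" is a list that holds one entry, the list of rows, each a list of 7 numbers: the shift along the world's x, y, z in cm, then the turn, a rotation vector about the world's x, y, z in rad, then the finger opening in cm, from 0 to 8.54. A call has exactly 10 rows; each row shifts and turns the commanded pose from where the row before left it; what a row does not reach is not made up. A row lasts 1/8 s, in which the tool goes at most 62.5 mm and 10.7 degrees, less where a joint would pass 70% of its speed; a pose out of reach is approached as far as the arm can. A call with a gripper value outside its range is refused whole. The fingers move at their own pace and stop on an object; "newtons" is the grip in N (left out, the last holds). Time passes only in rows, so rows that do not move let the fingers close, or fill a call up. It gives the time, the measured TCP pose, the force and the opening at its end, in the units of the state.
- arm.read_state(): the state, without advancing time (a new reading comes with each control period).
- imaging.read_camera(name): name is "scene" or "side" or "wrist"; returns a dict with "color" (420x560x3 uint8, red, green, blue), "mtx" (3x3 intrinsics, pixels), "R" (3x3) and "t" (3): a world point X has camera coordinates R X + t; the wrist camera has in their place "mount" (4x4, takes a point from camera to tool coordinates, whose origin is the TCP and whose axes are the tool frame's). Camera axes: x right, y down, z forward; pixel columns grow to the right and rows downward; lengths in mm; the calibration is good to about 2 mm. A picture is of the moment at which its call begins: read the wrist's pose just before it. There is no depth.
- arm.job_done(): hands the job in, once; it reports no verdict.
The state is a dict: "t": time; "joint_pos": joint angles; "dq": joint speeds; "effort": joint torques, N m; "tcp_pos": TCP position; "ee_rot": TCP orientation; "contact_force": force on the tool from outside, world axes, zero at the start; "ft_torque": the same for the moment, N m; "finger_gap": finger opening in mm.
Only numpy, scipy, OpenCV 4.12 (cv2) and the standard library are available. Lean on these libraries where they do the work, as an engineer would, in place of code of your own. Each camera call takes 0.05 s, during which the arm holds its last target. There are 200 camera calls.

## Working session

There is one attempt and no reset: what is moved stays moved. The work goes in short steps, Python scripts to look and compute and a tool call to move; the robot and the scene stay as the last step left them, time stands still between calls to the robot, and variables do not carry over. Pictures are saved under pics/ and viewed, about 8 in all and at most 12, crops included, and the job is handed in when it is done.

Besides the shell and the picture viewer there is one more tool, called after "Request:" in YAML: its name, and indented under it one key for each argument. carry_out: Moves the arm, as the interface text tells. Its arguments: {"type":"object","properties":{"motion":{"type":"array","items":{"type":"array","items":{"type":"array","items":{"type":"number"}}}},"newtons":{"type":"number"}},"required":["motion"]}

```bash
ls; mkdir -p pics
python3 - <<'E'
from rig import arm, imaging
import cv2,numpy as np
s=arm.read_state()
print(s)
for n in("scene","side"):
    c=imaging.read_camera(n); cv2.imwrite(f"pics/{n}0.png",c["color"][:,:,::-1])
    np.savez(f"{n}0.npz",**c); print(n,c["mtx"].round(1).tolist(),c["R"].round(3).tolist(),c["t"].round(1).tolist())
a,b=cv2.imread("pics/scene0.png"),cv2.imread("pics/side0.png")
w=imaging.read_camera("wrist"); cv2.imwrite("pics/wrist0.png",w["color"][:,:,::-1]); print(w["mtx"],w["mount"])
E
```

```text
pics
{'t': 0.0, 'joint_pos': array([ 1.05438767e+00,  4.91574821e-01,  1.55949515e+00,  1.54567485e-05,
        1.09169912e+00, -1.05563249e-01]), 'dq': array([ 1.15846793e-03,  2.08696198e-05,  2.28137456e-03, -3.37641368e-04,
        4.87099377e-04,  7.83812483e-04]), 'effort': array([ 6.81260121e-05, -6.18434644e+01, -2.61596221e+01, -5.52504764e-05,
        4.06901803e-03,  3.14899944e-05]), 'tcp_pos': array([249.44787004, 572.79387564, 230.70252278]), 'ee_rot': array([ 2.62743361e+00,  1.72130605e+00, -1.65342475e-03]), 'contact_force': array([0.9651444 , 0.6522092 , 0.91371915]), 'ft_torque': array([-0.00145475,  0.04020269,  0.01666522]), 'finger_gap': 85.39160417374757}
scene [[495.7, 0.0, 282.1], [0.0, 495.7, 204.0], [0.0, 0.0, 1.0]] [[0.22, 0.975, 0.014], [0.679, -0.143, -0.721], [-0.701, 0.168, -0.693]] [-122.4, -332.6, 1556.4]
side [[486.6, 0.0, 281.8], [0.0, 486.6, 207.8], [0.0, 0.0, 1.0]] [[0.855, -0.518, -0.014], [-0.373, -0.597, -0.711], [0.36, 0.613, -0.703]] [-492.2, 273.5, 877.5]
[[377.09835379   0.         271.40590283]
 [  0.         377.09835379 211.99185108]
 [  0.           0.           1.        ]] [[ 9.99999869e-01 -5.05828725e-06 -5.12704073e-04  1.16282071e-01]
 [ 1.57644575e-04  9.54547366e-01  2.98059226e-01 -7.68359425e+01]
 [ 4.87892653e-04 -2.98059267e-01  9.54547241e-01 -1.41702499e+02]
 [ 0.00000000e+00  0.00000000e+00  0.00000000e+00  1.00000000e+00]]
```

View pics/scene0.png

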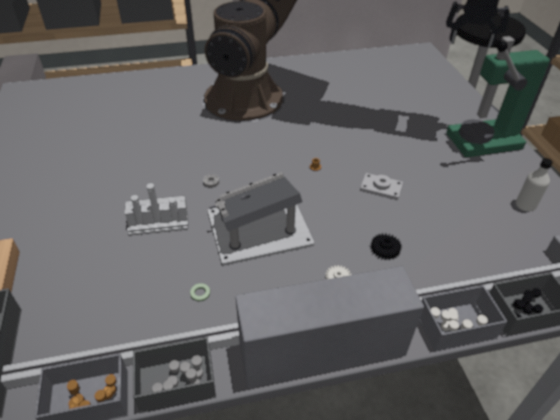

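View pics/side0.png

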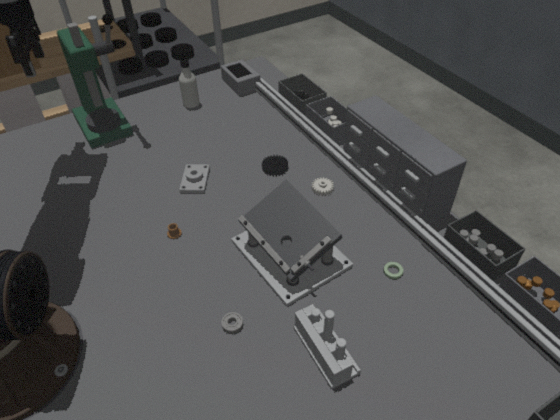

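View pics/wrist0.png

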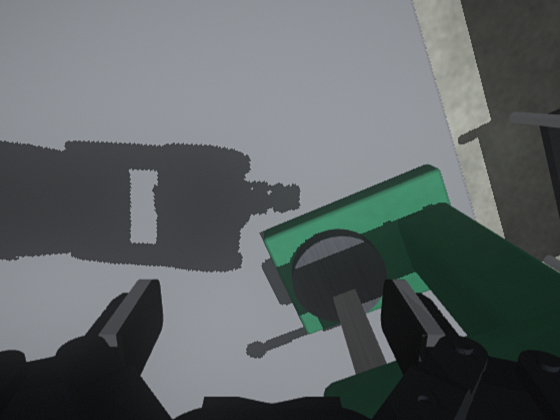

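The scene shows the plate at scene px (382,185), the nest at (262,215) and the stand at (157,213), with the long shaft in the middle groove. In the side view the plate is at (195,179), the bed's low corner at about (290,272) and the tall shaft at (328,320). Next I'll enlarge the nest.

Run:
```python
import cv2,numpy as np
a,b=cv2.imread("pics/scene0.png"),cv2.imread("pics/side0.png")
f=lambda im,x,y,w,h,s:cv2.resize(im[y:y+h,x:x+w],None,fx=s,fy=s,interpolation=cv2.INTER_CUBIC)
A=f(a,120,165,200,100,4); B=f(b,225,175,140,130,2.3*1)
g=lambda x:np.clip(x.astype(float)*1.5,0,255).astype('uint8')
A=cv2.resize(g(a[160:260,200:320]),(396,330)) 
B=f(g(b),225,170,133,150,3); A=f(g(a),200,160,133,150,3)
cv2.imwrite("pics/c1.png",np.hstack([A,B]));
```

```text
(no output)
```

View pics/c1.png

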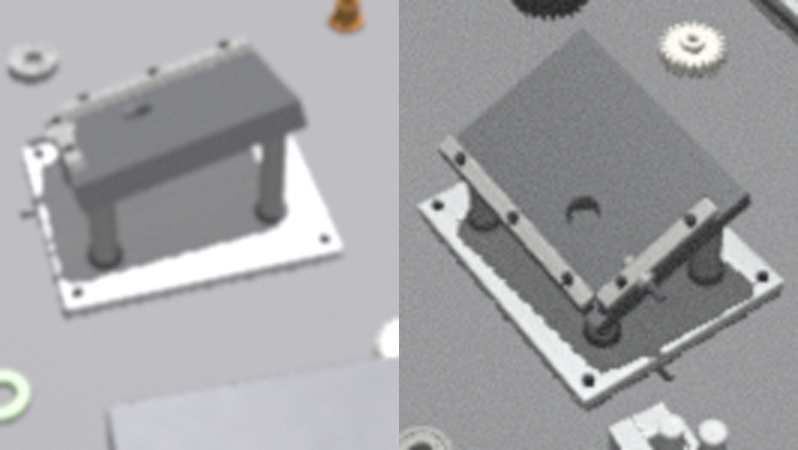

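```bash
cat > h.py <<'E'
import numpy as np, cv2
from scipy.optimize import least_squares
from scipy.spatial.transform import Rotation as Ro
C={n:dict(np.load(f"{n}0.npz")) for n in("scene","side")}
def proj(c,X):
    X=np.atleast_2d(X)@c["R"].T+c["t"]; p=X@c["mtx"].T; return p[:,:2]/p[:,2:]
def tri(a,b):
    P=[C[n]["mtx"]@np.c_[C[n]["R"],C[n]["t"]] for n in("scene","side")]
    h=cv2.triangulatePoints(P[0],P[1],np.array(a,float).reshape(2,1),np.array(b,float).reshape(2,1)).ravel(); return h[:3]/h[3]
def onz(c,p,z):
    d=c["R"].T@np.linalg.inv(c["mtx"])@np.r_[p,1]; o=-c["R"].T@c["t"]; return o+d*(z-o[2])/d[2]
def wristcam(w,s):
    Rt=Ro.from_rotvec(s["ee_rot"]).as_matrix(); M=w["mount"]; Rc=Rt@M[:3,:3]; o=Rt@M[:3,3]+s["tcp_pos"]
    return dict(mtx=w["mtx"],R=Rc.T,t=-Rc.T@o)
def bedR(yaw):
    sx,sy=np.sin(np.radians(25))*np.cos(np.radians(25)),np.sin(np.radians(25))**2
    x=np.r_[np.sqrt(1-sx**2),0,sx]; y0=-sx*sy/x[0]; y=np.r_[y0,np.sqrt(1-sy**2-y0**2),sy]
    return Ro.from_euler('z',yaw).as_matrix()@np.c_[x,y,np.cross(x,y)]
E
python3 - <<'E'
from h import *
sc=lambda x,y:(200+x/3,160+y/3); sd=lambda x,y:(225+(x-399)/3,170+y/3)
print("plate hub",tri((382,181),(194,174)), onz(C["scene"],(382,181),26),onz(C["side"],(194,174),26))
print("shaft top",tri((152,185),(328,313)))
for n,f,ps in(("scene",sc,[(22,148),(68,310),(342,248)]),("side",sd,[(418,205),(585,403),(782,284)])):
    for p in ps: print(n,onz(C[n],f(*p),12).round(0))
obs=[("side",sd(584,28),(118,156,0)),("side",sd(748,196),(118,-14,0)),("side",sd(583,211),(30,51,0)),("scene",sc(138,110),(30,51,0)),
("scene",sc(300,97),(118,156,0)),("scene",sc(82,185),(118,-14,0)),("scene",sc(246,40),(-12,155,10)),("side",sd(441,140),(-12,155,10))]
def res(q): return np.concatenate([proj(C[n],q[:3]+bedR(q[3])@np.array(b))[0]-p for n,p,b in obs])
r=least_squares(res,[550,-20,80,0],loss='soft_l1'); print(r.x,r.fun.reshape(-1,2).round(1).tolist()); print(bedR(r.x[3]).round(3), "pocket",r.x[:3]+bedR(r.x[3])@[30,51,0])
E
```

```text
plate hub [485.62124216 272.54877258  20.40583628] [490.0134024  270.90423526  26.        ] [483.66871473 263.94045314  26.        ]
shaft top [ 495.59804779 -279.9126863   116.84650837]
scene [ 487. -167.   12.]
scene [ 658. -153.   12.]
scene [642.  54.  12.]
side [470.  38.  12.]
side [ 484. -171.   12.]
side [ 650. -160.   12.]
[ 5.15706184e+02 -1.32395052e+02  5.96473931e+01  5.16106077e-02] [[0.1, -1.1], [-0.4, -1.4], [-0.5, -0.0], [-0.7, 0.9], [-0.2, 1.6], [-3.5, 1.1], [0.3, -1.1], [-1.1, 0.3]]
[[ 0.923 -0.125 -0.365]
 [ 0.048  0.976 -0.212]
 [ 0.383  0.179  0.906]] pocket [537.02821138 -81.18930664  80.24697566]
```

Request:
carry_out:
  motion:
    - [[2.36,-3.02,-0.8,0,0,0.041,8.5],[2.36,-3.02,-0.8,0,0,0.041,8.5],[2.36,-3.02,-0.8,0,0,0.041,8.5],[2.36,-3.02,-0.8,0,0,0.041,8.5],[2.36,-3.02,-0.8,0,0,0.041,8.5],[2.36,-3.02,-0.8,0,0,0.041,8.5],[2.36,-3.02,-0.8,0,0,0.041,8.5],[2.36,-3.02,-0.8,0,0,0.041,8.5],[2.36,-3.02,-0.8,0,0,0.041,8.5],[0,0,0,0,0,0.041,8.5]]
  newtons: 40

```text
t: 1.4
tcp_pos: [463.1, 299.3, 158.5]
ee_rot: [-2.224, -2.219, 0.002]
contact_force: [-1.1, 1.0, -0.2]
finger_gap: 84.7
```

Run:
```python
from rig import arm, imaging
from h import *
s=arm.read_state(); w=imaging.read_camera("wrist"); c=wristcam(w,s)
np.savez("w1.npz",**c); cv2.imwrite("pics/w1.png",w["color"][:,:,::-1])
print(s["t"],s["tcp_pos"],s["ee_rot"],Ro.from_rotvec(s["ee_rot"]).as_matrix().round(3),s["joint_pos"].round(2))
print(proj(c,[[486,271,26]]))
```

```text
1.4 [463.1125377  299.25791293 158.53554338] [-2.22384916e+00 -2.21860994e+00  1.83056528e-03] [[ 0.002  1.    -0.001]
 [ 1.    -0.002 -0.001]
 [-0.001 -0.001 -1.   ]] [ 0.45  0.48  1.82 -0.    0.85 -1.11]
[[234.72509665 229.5923589 ]]
```

View pics/w1.png

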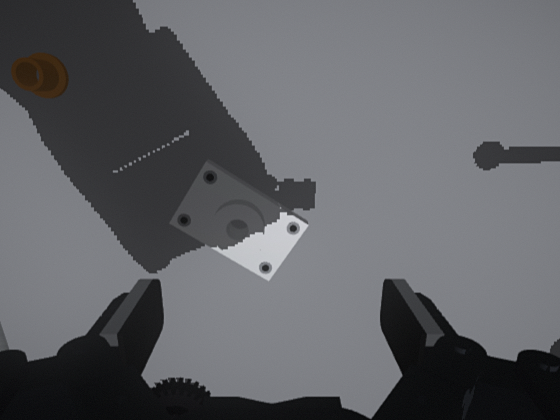

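The plate's top corners are at (207,160), (308,225), (268,281) and (170,222), with the bore at about (237,225).

Run:
```python
from h import *
c=dict(np.load("w1.npz"))
P=np.array([onz(c,p,12)[:2] for p in [(207,160),(308,225),(268,281),(170,222)]]);print(P.round(1),P.mean(0),onz(c,(237.5,225),26))
for i,j in((0,1),(3,2),(1,2),(0,3)): d=P[j]-P[i];print(np.linalg.norm(d),np.degrees(np.arctan2(d[1],d[0])))
```

```text
[[434.2 250. ]
 [487.2 328.9]
 [537.5 296.3]
 [484.5 217.4]] [485.86423777 273.18112871] [482.24642653 273.25530204  26.        ]
95.08042049897196 56.12225919440335
95.05462025271495 56.073893875855305
59.92202163736434 -32.994212904313414
59.84219682521221 -32.968296407290204
```

Request:
carry_out:
  motion:
    - [[0.38,-0.435,-1.7,0,0,-0.097,6],[0.38,-0.435,-1.7,0,0,-0.097,6],[0.38,-0.435,-1.7,0,0,-0.097,6],[0.38,-0.435,-1.7,0,0,-0.097,6],[0.38,-0.435,-1.7,0,0,-0.097,6],[0.38,-0.435,-1.5,0,0,-0.097,6],[0,0,-0.8,0,0,0,6],[0,0,-0.8,0,0,0,6],[0,0,0,0,0,0,6],[0,0,0,0,0,0,6]]

```text
t: 2.7
tcp_pos: [484.8, 275.3, 43.7]
ee_rot: [2.765, 1.491, 0.001]
contact_force: [-0.2, -0.7, 0.1]
finger_gap: 60.1
```

Run:
```python
from rig import arm, imaging
from h import *
s=arm.read_state(); w=imaging.read_camera("wrist"); c=wristcam(w,s)
np.savez("w2.npz",**c); cv2.imwrite("pics/w2.png",w["color"][:,:,::-1])
print(s["t"],s["tcp_pos"],Ro.from_rotvec(s["ee_rot"]).as_matrix().round(3)[:,0],s["contact_force"])
print(proj(c,[[486,273,26]]))
```

```text
2.7 [484.82775378 275.34874146  43.68111181] [0.55  0.835 0.001] [-0.19686649 -0.72343865  0.14566591]
[[268.77942397 272.06760719]]
```

View pics/w2.png

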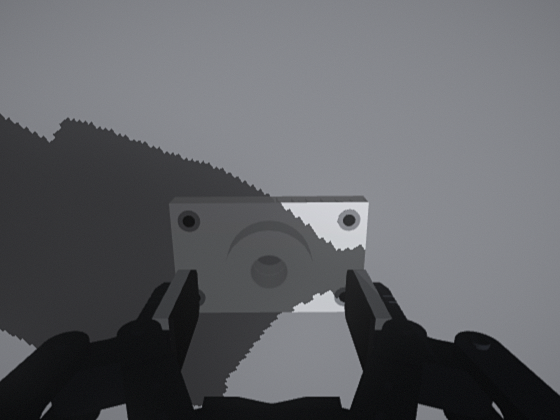

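The bore mouth is at (269,271), where I predicted it, and the plate edges are square to the jaws. I'll descend and grip the hub.

Request:
carry_out:
  motion:
    - [[0.06,-0.11,-0.75,0,0,0,6],[0.06,-0.12,-0.75,0,0,0,6],[0,0,-0.75,0,0,0,6],[0,0,-0.4,0,0,0,6],[0,0,-0.3,0,0,0,6],[0,0,0,0,0,0,5],[0,0,0,0,0,0,4.4],[0,0,0,0,0,0,3.8],[0,0,0,0,0,0,3.5],[0,0,0,0,0,0,3.5]]
  newtons: 50

```text
t: 4.0
tcp_pos: [486.1, 273.0, 14.4]
ee_rot: [-2.766, -1.49, -0.001]
contact_force: [-2.1, -0.7, 6.0]
finger_gap: 39.4
```

Request:
carry_out:
  motion:
    - [[0,0,0,0,0,0,3.5],[0,0,0,0,0,0,3.5],[0,0,0.3,0,0,0,3.5],[0,0,0.5,0,0,0,3.5],[0,0,0.8,0,0,0,3.5],[0,0,1.0,0,0,0,3.5],[0,0,1.5,0,0,0,3.5],[0,0,2,0,0,0,3.5],[0,0,0,0,0,0,3.5],[0,0,0,0,0,0,3.5]]

```text
t: 5.25
tcp_pos: [485.8, 272.8, 74.7]
ee_rot: [-2.766, -1.49, 0.0]
contact_force: [-0.6, 0.4, -3.5]
finger_gap: 39.2
```

Run:
```python
from rig import arm, imaging
from h import *
s=arm.read_state(); w=imaging.read_camera("wrist"); c=wristcam(w,s)
np.savez("w3.npz",**c); im=w["color"][:,:,::-1]; 
sd=imaging.read_camera("side")["color"][:,:,::-1]; d=cv2.resize(sd[110:215,150:290],(560,420),interpolation=cv2.INTER_CUBIC)
cv2.imwrite("pics/w3.png",cv2.resize(np.hstack([im,d]),(800,300)))
print(s["t"],s["tcp_pos"],Ro.from_rotvec(s["ee_rot"]).as_matrix().round(3)[:,0],s["contact_force"],s["ft_torque"],s["finger_gap"])
```

```text
5.25 [485.80299009 272.75087421  74.70289409] [0.55  0.835 0.   ] [-0.57059112  0.44094207 -3.50980568] [-0.04022073  0.03601293 -0.00120682] 39.235362013802444
```

View pics/w3.png

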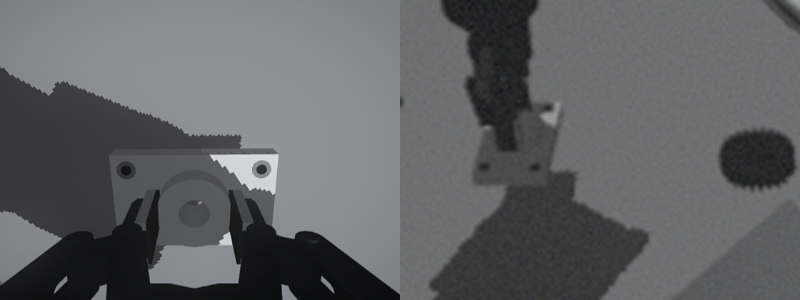

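```bash
cat >> h.py <<'E'
def goto(s,bed,b,flip=1):
    "shift (cm) and rotvec from state s to tool at bed point b, tool z = -normal, tool x = flip*bed y"
    R=bedR(bed[3]); Rt=np.c_[flip*R[:,1],flip*R[:,0],-R[:,2]]
    p=np.array(bed[:3])+R@np.array(b,float)
    return (p-s["tcp_pos"])/10,(Ro.from_matrix(Rt)*Ro.from_rotvec(s["ee_rot"]).inv()).as_rotvec(),p
E
python3 - <<'E'
from rig import arm
from h import *
s=arm.read_state(); c=dict(np.load("w3.npz"))
R=Ro.from_rotvec(s["ee_rot"]).as_matrix()
for x,y in((48,-30),(-48,-30)): print(proj(c,s["tcp_pos"]+R@[x,y,2.4]))
print(goto(s,[515.7,-132.4,59.6,.06],(60,80,120)))
E
```

```text
[[390.40072666 215.83843678]]
[[152.09218118 215.90435592]]
(array([  3.11115363, -34.96071957,  13.13729238]), array([ 0.08654898, -0.4371672 ,  0.67074119]), array([516.78115921, -76.94717789, 205.62676335]))
```

Request:
carry_out:
  motion:
    - [[0.3,-1.5,3.1,0.0087,-0.0437,0.0671,3.5],[0.3,-3.5,3,0.0087,-0.0437,0.0671,3.5],[0.3,-4,3,0.0087,-0.0437,0.0671,3.5],[0.4,-4.5,2,0.0087,-0.0437,0.0671,3.5],[0.4,-4.5,2,0.0087,-0.0437,0.0671,3.5],[0.4,-4.5,0,0.0087,-0.0437,0.0671,3.5],[0.4,-4.5,0,0.0087,-0.0437,0.0671,3.5],[0.3,-4,0,0.0087,-0.0437,0.0671,3.5],[0.3,-2.5,0,0.0087,-0.0437,0.0671,3.5],[0,-1.5,0,0.0087,-0.0437,0.0671,3.5]]

```text
t: 6.6
tcp_pos: [516.8, -78.5, 205.2]
ee_rot: [1.978, 2.187, 0.627]
contact_force: [0.5, 1.3, -3.0]
finger_gap: 39.3
```

Request:
carry_out:
  motion:
    - [[0,0,0,0,0,0,3.5],[0,0,0,0,0,0,3.5],[0,0,0,0,0,0,3.5],[0,0,0,0,0,0,3.5],[0,0,0,0,0,0,3.5],[0,0,0,0,0,0,3.5],[0,0,0,0,0,0,3.5],[0,0,0,0,0,0,3.5],[0,0,0,0,0,0,3.5],[0,0,0,0,0,0,3.5]]

```text
t: 7.85
tcp_pos: [517.0, -77.2, 205.8]
ee_rot: [1.979, 2.186, 0.626]
contact_force: [-0.2, -0.5, -3.3]
finger_gap: 39.2
```

Run:
```python
from rig import arm, imaging
from h import *
s=arm.read_state(); w=imaging.read_camera("wrist"); c=wristcam(w,s)
np.savez("w4.npz",**c); im=w["color"][:,:,::-1]; cv2.imwrite("pics/w4.png",im)
im=np.clip(im.astype(float)*1.6,0,255).astype('uint8'); cv2.imwrite("pics/w4b.png",cv2.resize(im,(800,600),interpolation=cv2.INTER_CUBIC))
print(s["t"],s["tcp_pos"],Ro.from_rotvec(s["ee_rot"]).as_matrix().round(3),s["contact_force"],s["finger_gap"],s["joint_pos"])
B=[515.7,-132.4,59.6,.06]
for b in((30,51,0),(0,0,0),(0,155,10),(-12,155,10),(118,156,0),(0,156,0),(95,0,10),(-12,0,10)): print(b,proj(c,np.array(B[:3])+bedR(B[3])@b)*800/560)
```

```text
7.85 [516.97832726 -77.18853336 205.83631819] [[-0.133  0.922  0.364]
 [ 0.975  0.055  0.217]
 [ 0.18   0.383 -0.906]] [-0.23643665 -0.46233225 -3.29877385] 39.2089247511741 [-0.45164596  0.30632048  2.04241196  0.63300363  0.64105058 -2.60712715]
(30, 51, 0) [[328.33996141 234.57161009]]
(0, 0, 0) [[218.59082783 171.68643862]]
(0, 155, 10) [[551.95572503 173.24013896]]
(-12, 155, 10) [[554.39146156 145.83911649]]
(118, 156, 0) [[528.43310359 396.61013667]]
(0, 156, 0) [[547.91196569 171.79733048]]
(95, 0, 10) [[230.12309054 364.88625453]]
(-12, 0, 10) [[209.44291683 145.71218048]]
```

View pics/w4b.png

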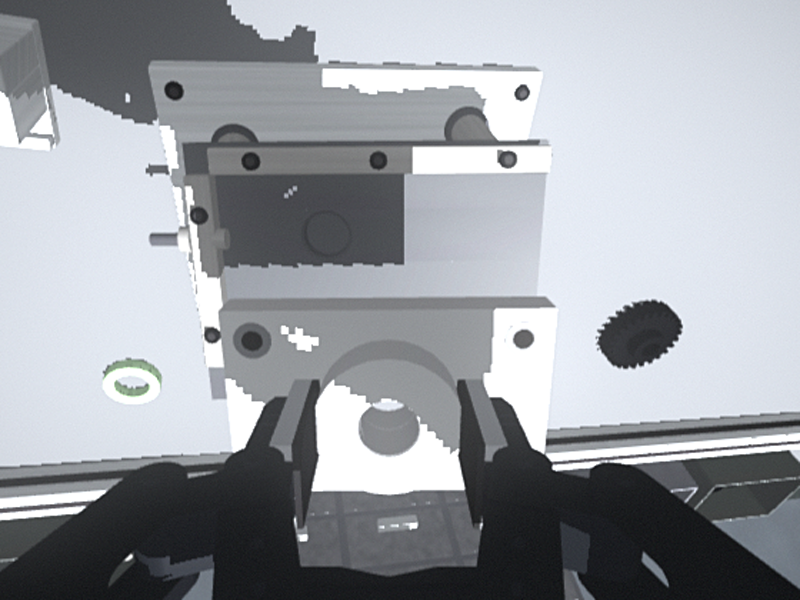

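The wrist view agrees with my bed model to about 1 mm: pocket at (328,233), rail inner edge at row 173, rail end at (551,173). Joint 6 is close to its limit, so I'll watch it while descending along the normal.

Request:
carry_out:
  motion:
    - [[0.364,0.217,-0.906,0,0,0,3.5],[0.546,0.325,-1.359,0,0,0,3.5],[0.546,0.325,-1.359,0,0,0,3.5],[0.546,0.325,-1.359,0,0,0,3.5],[0.546,0.325,-1.359,0,0,0,3.5],[0.364,0.217,-0.906,0,0,0,3.5],[0.364,0.217,-0.906,0,0,0,3.5],[0.182,0.108,-0.453,0,0,0,3.5],[0.11,0.065,-0.272,0,0,0,3.5],[0,0,0,0,0,0,3.5]]

```text
t: 9.15
tcp_pos: [558.4, -52.6, 126.0]
ee_rot: [1.994, 2.188, 0.601]
contact_force: [-0.1, -0.0, -2.5]
finger_gap: 39.2
```

```bash
cat > st.py <<'E'
from rig import arm
from h import *
B=[515.7,-132.4,59.6,.06]
s=arm.read_state(); R=bedR(B[3])
print("t",round(s["t"],2),"bed tcp",(R.T@(s["tcp_pos"]-B[:3])).round(1),"world",s["tcp_pos"].round(1),"F bed",(R.T@s["contact_force"]).round(1),"F",s["contact_force"].round(1),"gap",round(s["finger_gap"],1),"q",s["joint_pos"].round(2),"Rbed",(R.T@Ro.from_rotvec(s["ee_rot"]).as_matrix()).round(3).tolist())
E
python3 st.py
```

```text
t 9.15 bed tcp [69.2 84.  27.4] world [558.4 -52.6 126. ] F bed [-1.  -0.4 -2.2] F [-0.1 -0.  -2.5] gap 39.2 q [-0.36  0.48  2.04  0.77  0.48 -2.68] Rbed [[0.006, 1.0, -0.017], [1.0, -0.007, -0.007], [-0.007, -0.017, -1.0]]
```

Joint 6 stops at its limit, so I'll lift and give the tool a half turn. The plate is symmetric, so this costs nothing.

Request:
carry_out:
  motion:
    - [[-0.364,-0.217,0.906,0,0,0,3.5],[-0.546,-0.325,1.359,0,0,0,3.5],[-0.546,-0.325,1.359,0.0635,0.0379,-0.1581,3.5],[-0.364,-0.217,0.906,0.0635,0.0379,-0.1581,3.5],[0,0,0,0.0635,0.0379,-0.1581,3.5],[0,0,0,0.0635,0.0379,-0.1581,3.5],[0,0,0,0.0635,0.0379,-0.1581,3.5],[0,0,0,0.0635,0.0379,-0.1581,3.5],[0,0,0,0.0635,0.0379,-0.1581,3.5],[0,0,0,0.0635,0.0379,-0.1581,3.5]]

```text
t: 10.4
tcp_pos: [539.9, -63.8, 172.4]
ee_rot: [-2.872, -0.383, -0.577]
contact_force: [0.3, -0.2, -3.2]
finger_gap: 39.0
```

Request:
carry_out:
  motion:
    - [[0,0,0,0.0635,0.0379,-0.1581,3.5],[0,0,0,0.0635,0.0379,-0.1581,3.5],[0,0,0,0.0635,0.0379,-0.1581,3.5],[0,0,0,0.0635,0.0379,-0.1581,3.5],[0,0,0,0.0635,0.0379,-0.1581,3.5],[0,0,0,0.0635,0.0379,-0.1581,3.5],[0,0,0,0.0635,0.0379,-0.1581,3.5],[0,0,0,0.0635,0.0379,-0.1581,3.5],[0,0,0,0.0635,0.0379,-0.1581,3.5],[0,0,0,0.0635,0.0379,-0.1581,3.5]]

```text
t: 11.65
tcp_pos: [539.9, -63.8, 172.4]
ee_rot: [-1.988, 1.823, -0.181]
contact_force: [0.4, 0.6, -3.3]
finger_gap: 39.2
```

```bash
python3 st.py
python3 - <<'E'
from rig import arm
from h import *
print(goto(arm.read_state(),[515.7,-132.4,59.6,.06],(60,80,24.4),-1))
E
```

```text
t 11.65 bed tcp [69.4 83.8 78.7] world [539.9 -63.8 172.4] F bed [-0.8 -0.1 -3.2] F [ 0.4  0.6 -3.3] gap 39.2 q [-0.41  0.38  2.05  0.74  0.56  0.46] Rbed [[-0.012, -1.0, 0.019], [-1.0, 0.012, 0.009], [-0.01, -0.019, -1.0]]
(array([ 1.1605405 ,  0.74698482, -5.34526839]), array([-0.01570823,  0.01531116,  0.01099945]), array([551.53406174, -56.34178827, 118.98373891]))
```

Request:
carry_out:
  motion:
    - [[0.193,0.1245,-0.891,-0.0026,0.0026,0.0018,3.5],[0.193,0.1245,-0.891,-0.0026,0.0026,0.0018,3.5],[0.193,0.1245,-0.891,-0.0026,0.0026,0.0018,3.5],[0.193,0.1245,-0.891,-0.0026,0.0026,0.0018,3.5],[0.193,0.1245,-0.891,-0.0026,0.0026,0.0018,3.5],[0.193,0.1245,-0.891,-0.0026,0.0026,0.0018,3.5],[0,0,0,0,0,0,3.5],[0,0,0,0,0,0,3.5],[0,0,0,0,0,0,3.5],[0,0,0,0,0,0,3.5]]

```text
t: 12.9
tcp_pos: [551.8, -56.1, 118.0]
ee_rot: [-2.021, 1.82, -0.178]
contact_force: [0.6, -0.0, -2.5]
finger_gap: 39.4
```

```bash
python3 st.py
```

```text
t 12.9 bed tcp [59.9 80.  23.4] world [551.8 -56.1 118. ] F bed [-0.4 -0.6 -2.5] F [ 0.6 -0.  -2.5] gap 39.4 q [-0.38  0.49  2.06  0.86  0.46  0.33] Rbed [[0.005, -1.0, -0.001], [-1.0, -0.005, 0.001], [-0.001, 0.001, -1.0]]
```

Request:
carry_out:
  motion:
    - [[0.073,0.043,-0.181,0,0,0,3.5],[0.073,0.043,-0.181,0,0,0,3.5],[0.055,0.033,-0.136,0,0,0,3.5],[0.036,0.022,-0.091,0,0,0,3.5],[0.018,0.011,-0.045,0,0,0,3.5],[0.018,0.011,-0.045,0,0,0,3.5],[0.018,0.011,-0.045,0,0,0,3.5],[0,0,0,0,0,0,3.5],[0,0,0,0,0,0,3.5],[0,0,0,0,0,0,3.5]]

```text
t: 14.15
tcp_pos: [554.3, -54.5, 111.6]
ee_rot: [-2.021, 1.82, -0.179]
contact_force: [-13.5, -3.5, 15.5]
finger_gap: 39.4
```

```bash
python3 st.py
```

```text
t 14.15 bed tcp [59.8 80.1 16.3] world [554.3 -54.5 111.6] F bed [-6.8  1.2 19.7] F [-13.5  -3.5  15.5] gap 39.4 q [-0.37  0.5   2.06  0.88  0.45  0.31] Rbed [[0.006, -1.0, -0.0], [-1.0, -0.006, 0.0], [-0.0, 0.0, -1.0]]
```

Contact came about 1.5 mm earlier than modelled, at 20 N. I'll ease off to a light touch and then let go.

Request:
carry_out:
  motion:
    - [[-0.018,-0.011,0.045,0,0,0,3.5],[-0.011,-0.0065,0.027,0,0,0,3.5],[0,0,0,0,0,0,3.5],[0,0,0,0,0,0,4.2],[0,0,0,0,0,0,5],[0,0,0,0,0,0,6],[0,0,0,0,0,0,7],[0,0,0,0,0,0,8],[0,0,0,0,0,0,8],[0,0,0,0,0,0,8]]

```text
t: 15.4
tcp_pos: [554.4, -54.4, 111.2]
ee_rot: [-2.021, 1.82, -0.177]
contact_force: [0.0, 0.6, -0.2]
finger_gap: 79.8
```

```bash
python3 st.py
python3 - <<'E'
from rig import arm,imaging
from h import *
s=arm.read_state(); w=imaging.read_camera("wrist"); c=wristcam(w,s)
np.savez("w5.npz",**c); im=w["color"][:,:,::-1]
sd=imaging.read_camera("side")["color"][:,:,::-1]; d=cv2.resize(sd[160:280,220:350],(455,420),interpolation=cv2.INTER_CUBIC)
im=np.hstack([im,d]).astype(float)*1.5
cv2.imwrite("pics/w5.png",cv2.resize(np.clip(im,0,255).astype('uint8'),(800,331)))
E
```

```text
t 15.4 bed tcp [59.8 80.1 15.9] world [554.4 -54.4 111.2] F bed [-0.   0.5 -0.3] F [ 0.   0.6 -0.2] gap 79.8 q [-0.37  0.5   2.06  0.88  0.45  0.32] Rbed [[0.005, -1.0, -0.001], [-1.0, -0.005, 0.001], [-0.001, 0.001, -1.0]]
```

View pics/w5.png

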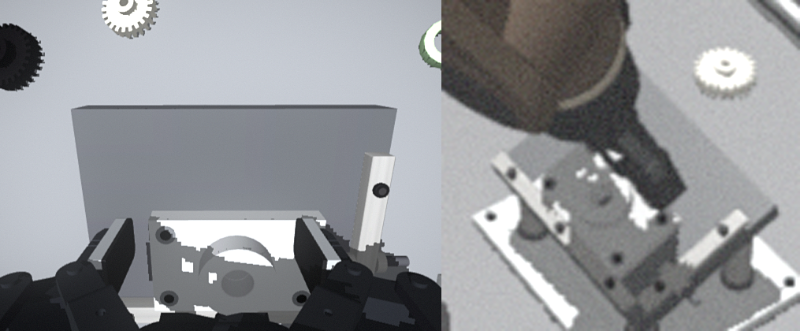

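```bash
cat >> h.py <<'E'
def onbed(c,p,B,z):
    R=bedR(B[3]); d=R.T@c["R"].T@np.linalg.inv(c["mtx"])@np.r_[p,1]; o=R.T@(-c["R"].T@c["t"]-B[:3]); return o+d*(z-o[2])/d[2]
E
python3 - <<'E'
from h import *
c=dict(np.load("w5.npz")); B=[515.7,-132.4,59.6,.06]; k=1015/800
for p,z in(((238,284),27.5),((152,220),13.5),((328,220),13.5),((150,211),1.5),((320,211),1.5),((166,236),13.5),((168,299),13.5),((302,299),13.5)): print(p,onbed(c,(p[0]*k,p[1]*k),B,z).round(1))
E
```

```text
(238, 284) [30.2 67.6 27.5]
(152, 220) [ 59.8 113.7  13.5]
(328, 220) [60.3 18.9 13.5]
(150, 211) [ 59.3 117.3   1.5]
(320, 211) [59.9 19.1  1.5]
(166, 236) [ 50.1 106.6  13.5]
(168, 299) [  8.1 107.2  13.5]
(302, 299) [ 8.5 28.1 13.5]
```

The plate slid flush against the rail: centre about (30, 67.5) in bed coordinates, edges square, roughly 15–18 mm short of home. I'll raise the tool, shut the fingers and come down behind its uphill end.

```bash
sed -i 's/^B=.*/B=[515.15,-132.7,60.96,.06]/' st.py
python3 - <<'E'
from rig import arm
from h import *
s=arm.read_state();B=[515.15,-132.7,60.96,.06]
p=s["tcp_pos"]
for b in((60,80,50),(30,145,50),(30,145,5)):
    q=goto(s,B,b,-1); print(((q[2]-p)/10).round(3),q[1].round(4)); p=q[2]
print((-bedR(.06)[:,1]).round(3))
E
```

```text
[-1.272 -0.772  3.229] [ 0.0014 -0.0002 -0.0053]
[-3.629  6.171  0.012] [ 0.0014 -0.0002 -0.0053]
[ 1.636  0.97  -4.078] [ 0.0014 -0.0002 -0.0053]
[ 0.133 -0.975 -0.179]
```

Request:
carry_out:
  motion:
    - [[-0.636,-0.386,1.614,0,0,0,8],[-0.636,-0.386,1.614,0,0,0,8],[-0.907,1.543,0.003,0,0,0,4],[-0.907,1.543,0.003,0,0,0,0],[-0.907,1.543,0.003,0,0,0,0],[-0.907,1.542,0.003,0,0,0,0],[0.409,0.242,-1.02,0,0,0,0],[0.409,0.242,-1.02,0,0,0,0],[0.409,0.242,-1.02,0,0,0,0],[0.227,0.135,-0.566,0,0,0,0]]

```text
t: 16.75
tcp_pos: [519.6, 9.0, 106.8]
ee_rot: [-2.022, 1.82, -0.176]
contact_force: [0.1, -0.2, -0.1]
finger_gap: -0.1
```

```bash
python3 st.py
```

```text
t 16.75 bed tcp [ 29.5 145.7   9.4] world [519.6   9.  106.8] F bed [ 0.  -0.2 -0.1] F [ 0.1 -0.2 -0.1] gap -0.1 q [-0.26  0.47  2.17  1.04  0.36  0.24] Rbed [[0.006, -1.0, -0.002], [-1.0, -0.006, 0.001], [-0.001, 0.002, -1.0]]
```

Request:
carry_out:
  motion:
    - [[0.06,0.038,-0.16,0,0,0,0],[0.06,0.038,-0.16,0,0,0,0],[0.053,-0.39,-0.072,0,0,0,0],[0.053,-0.39,-0.072,0,0,0,0],[0.04,-0.293,-0.054,0,0,0,0],[0.033,-0.244,-0.045,0,0,0,0],[0.033,-0.244,-0.045,0,0,0,0],[0.027,-0.195,-0.036,0,0,0,0],[0.027,-0.195,-0.036,0,0,0,0],[0,0,0,0,0,0,0]]

```text
t: 18.0
tcp_pos: [523.8, -10.7, 100.6]
ee_rot: [-2.021, 1.821, -0.178]
contact_force: [0.0, -0.1, -0.0]
finger_gap: -0.0
```

```bash
python3 st.py
```

```text
t 18.0 bed tcp [ 29.9 124.8   6.4] world [523.8 -10.7 100.6] F bed [-0.  -0.1 -0. ] F [ 0.  -0.1 -0. ] gap -0.0 q [-0.3   0.49  2.16  1.05  0.37  0.19] Rbed [[0.005, -1.0, -0.001], [-1.0, -0.005, 0.001], [-0.001, 0.001, -1.0]]
```

Request:
carry_out:
  motion:
    - [[0.016,-0.117,-0.0215,0,0,0,0],[0.016,-0.117,-0.0215,0,0,0,0],[0.016,-0.117,-0.0215,0,0,0,0],[0.016,-0.117,-0.0215,0,0,0,0],[0.016,-0.117,-0.0215,0,0,0,0],[0.016,-0.117,-0.0215,0,0,0,0],[0.016,-0.117,-0.0215,0,0,0,0],[0.016,-0.117,-0.0215,0,0,0,0],[0,0,0,0,0,0,0],[0,0,0,0,0,0,0]]

```text
t: 19.25
tcp_pos: [525.0, -20.1, 98.8]
ee_rot: [-2.021, 1.821, -0.178]
contact_force: [0.3, -0.3, -0.5]
finger_gap: -0.1
```

```bash
python3 st.py
```

```text
t 19.25 bed tcp [ 29.9 115.3   6.4] world [525.  -20.1  98.8] F bed [ 0.1 -0.4 -0.5] F [ 0.3 -0.3 -0.5] gap -0.1 q [-0.32  0.49  2.16  1.05  0.38  0.18] Rbed [[0.005, -1.0, -0.001], [-1.0, -0.005, 0.001], [-0.001, 0.001, -1.0]]
```

No contact yet where it was expected, so I'll look once.

Run:
```python
from rig import arm,imaging
from h import *
s=arm.read_state(); w=imaging.read_camera("wrist"); c=wristcam(w,s)
np.savez("w6.npz",**c); im=w["color"][:,:,::-1]
sd=imaging.read_camera("side")["color"][:,:,::-1]; d=cv2.resize(sd[160:280,220:350],(455,420),interpolation=cv2.INTER_CUBIC)
im=np.hstack([im,d]).astype(float)*1.5
cv2.imwrite("pics/w6.png",cv2.resize(np.clip(im,0,255).astype('uint8'),(800,331)))
```

```text
(no output)
```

View pics/w6.png

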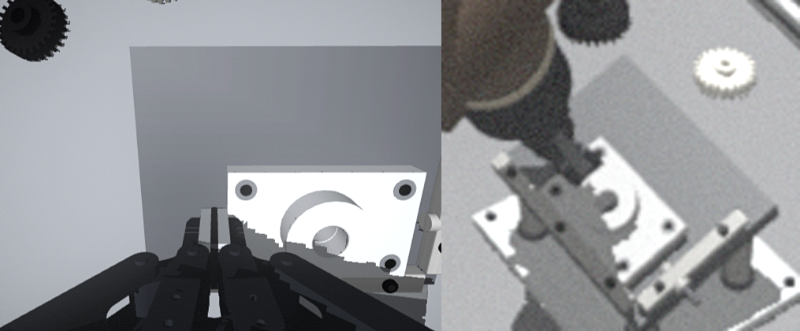

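Run:
```python
from h import *
c=dict(np.load("w6.npz")); B=[515.15,-132.7,60.96,.06]; k=1015/800
for p,z in(((331,238),26),((228,173),12),((424,173),12),((245,190),12),((404,190),12),((390,264),12),((230,166),0),((420,166),0),((425,222),5),((218,212),6)): print(p,onbed(c,(p[0]*k,p[1]*k),B,z).round(1))
```

```text
(331, 238) [32.5 61.  26. ]
(228, 173) [ 59.5 108.9  12. ]
(424, 173) [60.  14.1 12. ]
(245, 190) [ 50.7 100.3  12. ]
(404, 190) [51.1 22.1 12. ]
(390, 264) [ 8.6 21.2 12. ]
(230, 166) [ 59.3 107.3   0. ]
(420, 166) [59.9  8.1  0. ]
(425, 222) [30.   2.4  5. ]
(218, 212) [ 35.8 113.4   6. ]
```

The plate is being pushed easily (under 1 N) and is now at centre y≈61.5. About 10 mm remains to the screw head, which shows at y≈2.4. I'll keep going slowly.

Request:
carry_out:
  motion:
    - [[0.0133,-0.0975,-0.0179,0,0,0,0],[0.0133,-0.0975,-0.0179,0,0,0,0],[0.0133,-0.0975,-0.0179,0,0,0,0],[0.0133,-0.0975,-0.0179,0,0,0,0],[0.0133,-0.0975,-0.0179,0,0,0,0],[0.0067,-0.0488,-0.009,0,0,0,0],[0.0067,-0.0488,-0.009,0,0,0,0],[0.0067,-0.0488,-0.009,0,0,0,0],[0.0067,-0.0488,-0.009,0,0,0,0],[0,0,0,0,0,0,0]]

```text
t: 20.6
tcp_pos: [526.0, -26.9, 97.6]
ee_rot: [-2.021, 1.82, -0.178]
contact_force: [-0.5, -0.6, 0.3]
finger_gap: 0.7
```

```bash
python3 st.py
```

```text
t 20.6 bed tcp [ 29.9 108.3   6.4] world [526.  -26.9  97.6] F bed [-0.4 -0.5  0.6] F [-0.5 -0.6  0.3] gap 0.7 q [-0.34  0.5   2.15  1.04  0.38  0.17] Rbed [[0.005, -1.0, -0.001], [-1.0, -0.005, 0.001], [-0.001, 0.001, -1.0]]
```

Request:
carry_out:
  motion:
    - [[0.002,-0.0146,-0.0027,0,0,0,0],[0.002,-0.0146,-0.0027,0,0,0,0],[0.002,-0.0146,-0.0027,0,0,0,0],[0.002,-0.0146,-0.0027,0,0,0,0],[0.002,-0.0146,-0.0027,0,0,0,0],[0.002,-0.0146,-0.0027,0,0,0,0],[0.002,-0.0146,-0.0027,0,0,0,0],[0.002,-0.0146,-0.0027,0,0,0,0],[0.002,-0.0146,-0.0027,0,0,0,0],[0,0,0,0,0,0,0]]

```text
t: 21.85
tcp_pos: [526.2, -28.1, 97.4]
ee_rot: [-2.021, 1.82, -0.178]
contact_force: [-0.7, 1.6, 0.9]
finger_gap: -0.1
```

```bash
python3 st.py
```

```text
t 21.85 bed tcp [ 29.9 107.    6.4] world [526.2 -28.1  97.4] F bed [-0.2  1.8  0.8] F [-0.7  1.6  0.9] gap -0.1 q [-0.34  0.5   2.15  1.04  0.38  0.17] Rbed [[0.005, -1.0, -0.001], [-1.0, -0.005, 0.001], [-0.001, 0.001, -1.0]]
```

Request:
carry_out:
  motion:
    - [[0.0013,-0.0098,-0.0018,0,0,0,0],[0.0013,-0.0098,-0.0018,0,0,0,0],[0.0013,-0.0098,-0.0018,0,0,0,0],[0.0013,-0.0098,-0.0018,0,0,0,0],[0.0013,-0.0098,-0.0018,0,0,0,0],[0.0013,-0.0098,-0.0018,0,0,0,0],[0.0013,-0.0098,-0.0018,0,0,0,0],[0.0013,-0.0098,-0.0018,0,0,0,0],[0,0,0,0,0,0,0],[0,0,0,0,0,0,0]]

```text
t: 23.1
tcp_pos: [526.3, -28.9, 97.2]
ee_rot: [-2.021, 1.82, -0.177]
contact_force: [-0.4, 1.3, 0.9]
finger_gap: -0.1
```

```bash
python3 st.py
```

```text
t 23.1 bed tcp [ 29.9 106.2   6.4] world [526.3 -28.9  97.2] F bed [0.1 1.5 0.7] F [-0.4  1.3  0.9] gap -0.1 q [-0.34  0.5   2.15  1.04  0.39  0.16] Rbed [[0.005, -1.0, -0.001], [-1.0, -0.005, 0.001], [-0.001, 0.001, -1.0]]
```

Request:
carry_out:
  motion:
    - [[0.0013,-0.0098,-0.0018,0,0,0,0],[0.0013,-0.0098,-0.0018,0,0,0,0],[0.0013,-0.0098,-0.0018,0,0,0,0],[0.0013,-0.0098,-0.0018,0,0,0,0],[0.0013,-0.0098,-0.0018,0,0,0,0],[0.0013,-0.0098,-0.0018,0,0,0,0],[0.0013,-0.0098,-0.0018,0,0,0,0],[0.0013,-0.0098,-0.0018,0,0,0,0],[0,0,0,0,0,0,0],[0,0,0,0,0,0,0]]

```text
t: 24.35
tcp_pos: [526.4, -29.7, 97.1]
ee_rot: [-2.021, 1.82, -0.177]
contact_force: [0.5, 1.8, 0.9]
finger_gap: 0.3
```

```bash
python3 st.py
```

```text
t 24.35 bed tcp [ 29.9 105.4   6.4] world [526.4 -29.7  97.1] F bed [1.  1.9 0.3] F [0.5 1.8 0.9] gap 0.3 q [-0.34  0.5   2.15  1.04  0.39  0.16] Rbed [[0.005, -1.0, -0.001], [-1.0, -0.005, 0.001], [-0.001, 0.001, -1.0]]
```

Request:
carry_out:
  motion:
    - [[0.0013,-0.0098,-0.0018,0,0,0,0],[0.0013,-0.0098,-0.0018,0,0,0,0],[0.0013,-0.0098,-0.0018,0,0,0,0],[0.0013,-0.0098,-0.0018,0,0,0,0],[0.0013,-0.0098,-0.0018,0,0,0,0],[0.0013,-0.0098,-0.0018,0,0,0,0],[0.0013,-0.0098,-0.0018,0,0,0,0],[0.0013,-0.0098,-0.0018,0,0,0,0],[0,0,0,0,0,0,0],[0,0,0,0,0,0,0]]

```text
t: 25.6
tcp_pos: [526.4, -29.9, 97.0]
ee_rot: [-2.021, 1.819, -0.176]
contact_force: [0.6, 6.6, 2.3]
finger_gap: -0.2
```

```bash
python3 st.py
```

```text
t 25.6 bed tcp [ 29.9 105.2   6.4] world [526.4 -29.9  97. ] F bed [1.8 6.7 0.4] F [0.6 6.6 2.3] gap -0.2 q [-0.34  0.5   2.15  1.04  0.39  0.16] Rbed [[0.006, -1.0, -0.002], [-1.0, -0.006, 0.002], [-0.002, 0.002, -1.0]]
```

Contact with the screw: 6.7 N, with the TCP stalled at y=105.2, which puts the plate's centre at about y=51. I'll ease slightly and hold.

Request:
carry_out:
  motion:
    - [[-0.002,0.0146,0.0027,0,0,0,0],[0,0,0,0,0,0,0],[0,0,0,0,0,0,0],[0,0,0,0,0,0,0],[0,0,0,0,0,0,0],[0,0,0,0,0,0,0],[0,0,0,0,0,0,0],[0,0,0,0,0,0,0],[0,0,0,0,0,0,0],[0,0,0,0,0,0,0]]

```text
t: 26.85
tcp_pos: [526.4, -29.8, 97.0]
ee_rot: [-2.021, 1.819, -0.176]
contact_force: [0.9, 5.0, 3.1]
finger_gap: -0.2
```

```bash
python3 st.py
python3 - <<'E'
from rig import arm
from h import *
s=arm.read_state();R=bedR(.06)
print("back,up dirs",(R[:,1]*1.2).round(3),R[:,2].round(3))
# vertical-down tool with tool x along azimuth a
for a in(90,0,-90,180):
    a=np.radians(a);x=np.r_[np.cos(a),np.sin(a),0];z=np.r_[0,0,-1.];Rt=np.c_[x,np.cross(z,x),z]
    print(a,(Ro.from_matrix(Rt)*Ro.from_rotvec(s["ee_rot"]).inv()).as_rotvec().round(3))
print((np.r_[495.6,-280,0]-s["tcp_pos"])/10)
E
```

```text
t 26.85 bed tcp [ 29.9 105.2   6.4] world [526.4 -29.8  97. ] F bed [2.3 5.3 1.4] F [0.9 5.  3.1] gap -0.2 q [-0.34  0.5   2.15  1.04  0.39  0.16] Rbed [[0.006, -1.0, -0.001], [-1.0, -0.006, 0.002], [-0.002, 0.001, -1.0]]
back,up dirs [-0.159  1.17   0.214] [-0.364 -0.216  0.906]
1.5707963267948966 [-0.581 -0.309  2.967]
0.0 [-0.456  0.14   1.441]
-1.5707963267948966 [-0.204  0.385 -0.103]
3.141592653589793 [ 0.144  0.469 -1.646]
[ -3.08039957 -25.01709267  -9.70390846]
```

Held steady at 5.3 N. I'll back off, rise and go above the long shaft with the jaws turned across the row.

Request:
carry_out:
  motion:
    - [[-0.07,0.49,0.09,0,0,0,0],[-1.09,-0.65,2.72,-0.0507,0.0156,0.16,0],[-1.09,-0.65,2.72,-0.0507,0.0156,0.16,0],[-0.12,-3.46,0.45,-0.0507,0.0156,0.16,5],[-0.12,-3.46,0.45,-0.0507,0.0156,0.16,5],[-0.12,-3.46,0.45,-0.0507,0.0156,0.16,5],[-0.12,-3.46,0.25,-0.0507,0.0156,0.16,5],[-0.12,-3.46,0.25,-0.0507,0.0156,0.16,5],[-0.12,-3.46,0.25,-0.0507,0.0156,0.16,5],[-0.12,-3.46,0.25,-0.0507,0.0156,0.16,5]]

```text
t: 28.1
tcp_pos: [495.6, -281.9, 175.7]
ee_rot: [3.139, 0.006, 0.001]
contact_force: [0.4, 0.3, 0.1]
finger_gap: 50.0
```

```bash
python3 st.py;  python3 - <<'E'
from rig import arm,imaging
from h import *
s=arm.read_state(); w=imaging.read_camera("wrist"); c=wristcam(w,s); print(Ro.from_rotvec(s["ee_rot"]).as_matrix().round(3).tolist(),s["dq"].round(2))
np.savez("w7.npz",**c); im=w["color"][:,:,::-1]
sd=imaging.read_camera("side"); np.savez("side7.npz",**sd);sd=sd["color"][:,:,::-1]; d=cv2.resize(sd[180:290,230:350],(458,420),interpolation=cv2.INTER_CUBIC)
im=np.hstack([im,d]).astype(float)*1.4
cv2.imwrite("pics/w7.png",cv2.resize(np.clip(im,0,255).astype('uint8'),(800,330))); print(im.shape, proj(c,[495.6,-280,120])*800/im.shape[1])
E
```

```text
t 28.1 bed tcp [  17.7 -122.4  143.2] world [ 495.6 -281.9  175.7] F bed [ 0.4  0.3 -0.1] F [0.4 0.3 0.1] gap 50.0 q [-0.63  0.48  1.76 -0.    0.9  -0.63] Rbed [[0.923, -0.051, -0.382], [-0.129, -0.975, -0.181], [-0.364, 0.217, -0.906]]
[[1.0, 0.004, 0.001], [0.004, -1.0, -0.003], [0.001, 0.003, -1.0]] [-0.22  0.11 -0.29 -0.52  0.07 -1.17]
(420, 1018, 3) [[214.13372813 183.70800275]]
```

View pics/w7.png

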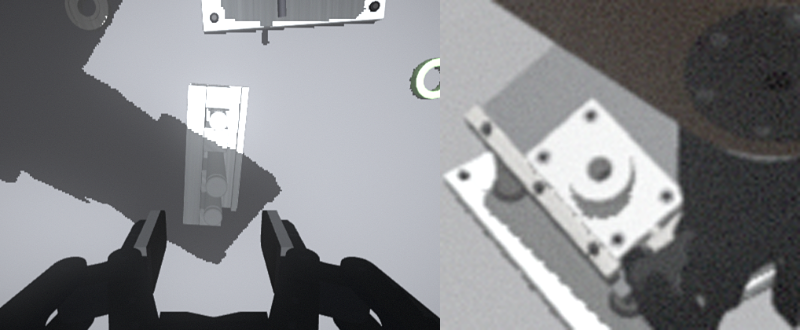

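Run:
```python
from rig import arm,imaging
from h import *
c=dict(np.load("w7.npz")); k=1018/800
T=onz(c,(216*k,187*k),120);print(T, onz(c,(218*k,120*k),72),onz(c,(210*k,216*k),90))
s=arm.read_state(); print(s["tcp_pos"],(T-s["tcp_pos"])/10)
w=imaging.read_camera("wrist"); c=wristcam(w,s); np.savez("w8.npz",**c)
g=cv2.cvtColor(w["color"],cv2.COLOR_RGB2GRAY); p=proj(c,T)[0].astype(int); q=g[p[1]-30:p[1]+30,p[0]-30:p[0]+30]; print(p)
print(cv2.HoughCircles(cv2.resize(q,None,fx=4,fy=4),cv2.HOUGH_GRADIENT,1.2,40,param1=60,param2=20,minRadius=45,maxRadius=75))
```

```text
[ 496.94248321 -282.5031628   120.        ] [ 498.80879571 -241.98307784   72.        ] [ 492.39325086 -320.66775288   90.        ]
[ 495.85188054 -282.78743607  175.7360858 ] [ 0.10906027  0.02842733 -5.57360858]
[274 236]
None
```

Request:
carry_out:
  motion:
    - [[0.03,0.04,-1.2,0,0,0,5],[0.03,0.03,-1.2,0,0,0,5],[0,0,-1.2,0,0,0,5],[0,0,-1.2,0,0,0,5],[0,0,-1.2,0,0,0,5],[0,0,-1.2,0,0,0,5],[0,0,-1.2,0,0,0,5],[0,0,-0.8,0,0,0,4],[0,0,-0.37,0,0,0,3],[0,0,0,0,0,0,2.2]]
  newtons: 40

```text
t: 29.5
tcp_pos: [496.2, -279.9, 80.0]
ee_rot: [3.141, -0.002, 0.001]
contact_force: [0.9, 0.3, -0.1]
finger_gap: 22.0
```

Request:
carry_out:
  motion:
    - [[0,0,0,0,0,0,1.9],[0,0,0,0,0,0,1.6],[0,0,0,0,0,0,1.2],[0,0,0,0,0,0,1.0],[0,0,0,0,0,0,1.0],[0,0,0,0,0,0,1.0],[0,0,0,0,0,0,1.0],[0,0,0.2,0,0,0,1.0],[0,0,0.5,0,0,0,1.0],[0,0,0.8,0,0,0,1.0]]

```text
t: 30.75
tcp_pos: [495.9, -279.7, 95.2]
ee_rot: [-3.142, 0.002, -0.0]
contact_force: [0.5, -0.0, -1.8]
finger_gap: 15.1
```

```bash
python3 st.py
```

```text
t 30.75 bed tcp [ -12.8 -134.7   69.7] world [ 495.9 -279.7   95.2] F bed [-0.2 -0.4 -1.8] F [ 0.5 -0.  -1.8] gap 15.1 q [-0.63  0.59  1.83  0.    0.73 -0.63] Rbed [[0.922, -0.056, -0.383], [-0.134, -0.975, -0.179], [-0.363, 0.216, -0.906]]
```

```bash
cat >> h.py <<'E'
def goto2(s,B,b):
    R=bedR(B[3]); Rt=np.c_[R[:,0],-R[:,1],-R[:,2]]; p=np.array(B[:3])+R@np.array(b,float)
    return (p-s["tcp_pos"])/10,(Ro.from_matrix(Rt)*Ro.from_rotvec(s["ee_rot"]).inv()).as_rotvec(),p
E
python3 - <<'E'
from rig import arm
from h import *
print(goto2(arm.read_state(),[515.15,-132.7,60.96,.06],(30,53,126)))
E
```

```text
(array([-0.59292155, 17.3222206 , 10.09459873]), array([ 0.20357525, -0.38605533,  0.09833758]), array([ 489.97214828, -106.52506457,  196.11157616]))
```

Request:
carry_out:
  motion:
    - [[0,0,2,0,0,0,1.0],[0,0,2.9,0,0,0,1.0],[0,0,2.9,0,0,0,1.0],[-0.1,2.887,0.4,0.0339,-0.0643,0.0164,1.0],[-0.1,2.887,0.4,0.0339,-0.0643,0.0164,1.0],[-0.1,2.887,0.4,0.0339,-0.0643,0.0164,1.0],[-0.1,2.887,0.4,0.0339,-0.0643,0.0164,1.0],[-0.1,2.887,0.4,0.0339,-0.0643,0.0164,1.0],[-0.1,2.887,0.3,0.0339,-0.0643,0.0164,1.0],[0,0,0,0,0,0,1.0]]

```text
t: 32.0
tcp_pos: [489.4, -105.5, 196.4]
ee_rot: [-2.88, -0.144, -0.566]
contact_force: [1.2, -0.5, -1.1]
finger_gap: 14.9
```

Request:
carry_out:
  motion:
    - [[0,0,0,0,0,0,1.0],[0,0,0,0,0,0,1.0],[0,0,0,0,0,0,1.0],[0,0,0,0,0,0,1.0],[0,0,0,0,0,0,1.0],[0,0,0,0,0,0,1.0],[0,0,0,0,0,0,1.0],[0,0,0,0,0,0,1.0],[0,0,0,0,0,0,1.0],[0,0,0,0,0,0,1.0]]

```text
t: 33.25
tcp_pos: [490.2, -106.7, 196.1]
ee_rot: [-2.881, -0.142, -0.567]
contact_force: [0.7, 0.1, -1.1]
finger_gap: 14.9
```

```bash
python3 st.py;  python3 - <<'E'
from rig import arm,imaging
from h import *
s=arm.read_state(); w=imaging.read_camera("wrist"); c=wristcam(w,s)
np.savez("w9.npz",**c); im=w["color"][:,:,::-1]; cv2.imwrite("pics/w9raw.png",im)
im=im.astype(float)[130:330,170:370]*1.5; im=cv2.resize(np.clip(im,0,255).astype('uint8'),(600,600),interpolation=cv2.INTER_CUBIC)
sd=imaging.read_camera("side"); np.savez("side9.npz",**sd);sd=sd["color"][:,:,::-1][200:300,260:293]; d=cv2.resize(sd,(198,600),interpolation=cv2.INTER_CUBIC)
cv2.imwrite("pics/w9.png",np.hstack([im,np.clip(d*1.4,0,255).astype('uint8')]))
R=Ro.from_rotvec(s["ee_rot"]).as_matrix(); B=np.array([515.15,-132.7,60.96]);Rb=bedR(.06)
f=lambda X:((proj(c,X)-[170,130])*3).round(0).tolist()
print("foot",f([s["tcp_pos"]+R@[x,y,70] for x,y in((0,0),(0,2),(8,2),(-8,2))]),"bore",f([B+Rb@b for b in((30,51.2,26),(38.5,51.2,26),(21.5,51.2,26),(30,59.7,26),(30,42.7,26))]))
E
```

```text
t 33.25 bed tcp [ 30.2  52.8 125.9] world [ 490.2 -106.7  196.1] F bed [ 0.2 -0.2 -1.3] F [ 0.7  0.1 -1.1] gap 14.9 q [-0.54  0.3   2.09  0.67  0.64 -1.16] Rbed [[1.0, 0.0, 0.001], [0.0, -1.0, -0.001], [0.001, 0.001, -1.0]]
foot [[309.0, 295.0], [309.0, 304.0], [349.0, 304.0], [269.0, 304.0]] bore [[307.0, 256.0], [345.0, 256.0], [269.0, 256.0], [307.0, 220.0], [307.0, 292.0]]
```

View pics/w9.png

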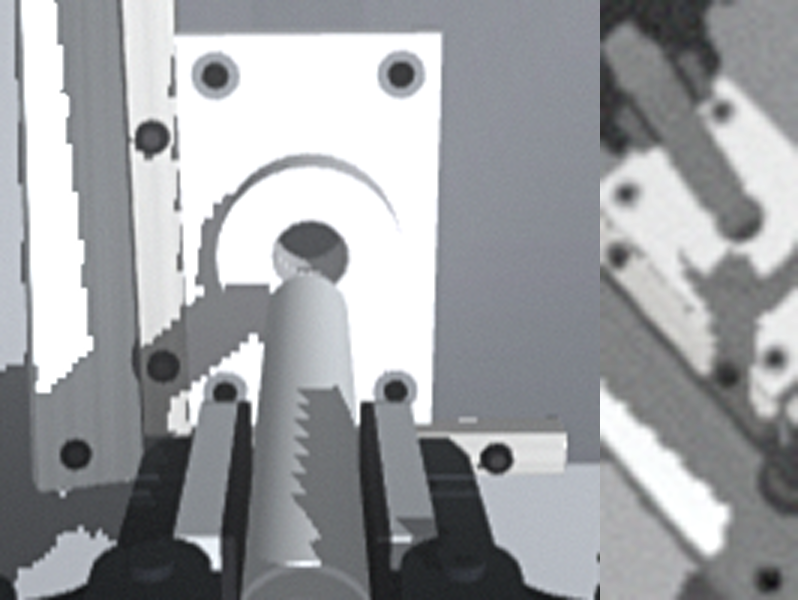

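The bore mouth is centred at about (310,257) in the crop, 272 to 348 wide. The foot's rim shows its top at about (308,272), so it is nearly lined up. I'll refine the offsets numerically.

Run:
```python
from rig import arm
from h import *
g=cv2.cvtColor(cv2.imread("pics/w9raw.png"),cv2.COLOR_BGR2GRAY).astype(int)
print("bore row 213",g[213,256:292]);print("row 210",g[210,256:292]);print("shaft row 226",g[226,252:292]);print("shaft row 232",g[232,252:292])
for x in(270,273,276): print("col",x,g[198:228,x])
print("col 272 top",g[308:336,272])
c=dict(np.load("w9.npz")); s=arm.read_state(); R=Ro.from_rotvec(s["ee_rot"]).as_matrix()
P=lambda *b:proj(c,s["tcp_pos"]+R@np.array(b,float))[0].round(1)
print("rim",P(0,2-7,70),P(0,2-8,69),"sides z66",P(8,2,66),P(-8,2,66),"top far rim",P(0,2-8,-40))
B=np.array([515.15,-132.7,60.96]);Rb=bedR(.06); Q=lambda *b:proj(c,B+Rb@np.array(b,float))[0].round(1)
print("bore",Q(30,51,26),Q(38.5,51,26),Q(21.5,51,26),Q(30,59.5,26),Q(30,42.5,26))
```

```text
bore row 213 [176 176 178 176 166 127 120 123 115  93  65  56  53  56  56  57  58  57
  58  57  56  56  58  64  69  75  77  75  73  93 150 180 178 177 175 177]
row 210 [177 177 177 177 179 157 106  69  53  58  58  58  58  59  57  58  58  60
  56  57  58  60  58  55  59  57  58  70  95 165 182 178 177 178 177 177]
shaft row 226 [ 83  84  83  82  85  82  82 102 179 154  96  81  85  90  97 103 106 109
 112 118 121 122 125 130 130 133 136 139 138 140 152 170 177 176 175 176
 175 176 175 175]
shaft row 232 [ 84  85  86  85  84  86  84  80  80  81  82  85  88  94  97 104 107 108
 113 117 120 123 126 130 131 133 136 136 138 138 138 138 137 150 176 178
 175 174 175 175]
col 270 [177 179 177 178 180 145  76  54  57  57  59  59  57  59  58  56  55  61
  98 121 118  98 117 131 116 112 114 112 112 114]
col 273 [178 178 178 178 174 127  63  55  59  58  58  59  60  59  58  57  58  59
  69  79  93  92 113 133 125 123 126 123 122 124]
col 276 [178 179 178 178 180 152  89  55  56  59  60  58  58  58  57  56  57  67
  77  79  77  78  95 110 122 133 130 130 130 131]
col 272 top [119 119 117 117 119 119 117 114 118 164 154  85  72  72  73  73  75  72
  74  72  73  73  82  85  86  85  86  86]
rim [273.  220.3] [273.  219.2] sides z66 [286.6 233.8] [259.4 233.8] top far rim [274.4 329.2]
bore [272.4 215.6] [285.  215.6] [259.8 215.6] [272.4 203.5] [272.4 227.5]
```

Run:
```python
from rig import arm
from h import *
g=cv2.cvtColor(cv2.imread("pics/w9raw.png"),cv2.COLOR_BGR2GRAY).astype(float)
c=dict(np.load("w9.npz")); s=arm.read_state(); R=Ro.from_rotvec(s["ee_rot"]).as_matrix()
pts=[]
for x in range(254,292):
    col=np.diff(g[305:360,x]); i=int(np.argmin(col)); pts.append((x,305+i+.5,col[i]))
print([(p[0],p[1],int(p[2])) for p in pts])
print("row345",g[345,240:305].astype(int)); print("row300",g[300,240:305].astype(int))
pp=np.array([p[:2] for p in pts if p[2]<-30])
th=np.linspace(0,2*np.pi,361)
def model(q,r=7.5): return proj(c,s["tcp_pos"]+np.c_[q[0]+r*np.cos(th),q[1]+r*np.sin(th),np.full(361,q[2])]@R.T)
for r in(7,8):
    f=lambda q:np.min(np.linalg.norm(pp[:,None]-model(q,r)[None],axis=2),axis=1)
    o=least_squares(f,[0,2,-40],loss='soft_l1'); print(r,o.x,o.cost,len(pp))
```

```text
[(254, 326.5, -7), (255, 325.5, -7), (256, 325.5, -7), (257, 324.5, -9), (258, 323.5, -8), (259, 322.5, -8), (260, 317.5, -10), (261, 316.5, -10), (262, 321.5, -9), (263, 320.5, -9), (264, 318.5, -10), (265, 318.5, -23), (266, 318.5, -38), (267, 318.5, -40), (268, 318.5, -55), (269, 318.5, -59), (270, 318.5, -70), (271, 318.5, -68), (272, 318.5, -69), (273, 318.5, -68), (274, 318.5, -55), (275, 318.5, -55), (276, 318.5, -41), (277, 320.5, -10), (278, 320.5, -6), (279, 321.5, -8), (280, 320.5, -6), (281, 321.5, -9), (282, 322.5, -7), (283, 322.5, -7), (284, 323.5, -9), (285, 323.5, -8), (286, 324.5, -8), (287, 325.5, -9), (288, 326.5, -9), (289, 326.5, -7), (290, 328.5, -8), (291, 329.5, -7)]
row345 [31 29 23 18 21 22 20 34 81 83 81 81 84 85 84 84 83 84 85 85 86 86 86 86
 86 85 83 86 83 83 85 84 85 86 85 85 84 85 86 86 86 84 86 86 86 86 86 84
 86 85 84 84 82 82 81 65 21 18 20 21 19 19 20 20 17]
row300 [ 93  92  92  91  63  26  25  26  26  28  26  26  34  73  73  72  73  76
  80  83  86  90  92  95  97 101 103 105 109 113 112  95  74  74  75  73
  74  74  74  73  75  74  73  73  72  73  72  72  73  74  70  25  21  25
  27  28  27  24  31  63  96  95  94  95  94]
7 [ -1.65313758  -1.0139502  -37.0191078 ] 0.49681729146118214 11
8 [-6.29353286e-01  2.46180547e-03 -3.70216816e+01] 0.3354846894441623 11
```

Run:
```python
from rig import arm
from h import *
d=dict(np.load("side9.npz")); g=cv2.cvtColor(d["color"],cv2.COLOR_RGB2GRAY).astype(int); s=arm.read_state(); R=Ro.from_rotvec(s["ee_rot"]).as_matrix()
for n,y0,y1 in(("tilt",-2.7,2.35),("straight",2,2)):
    p=proj(d,[s["tcp_pos"]+R@[-.6,y0+(y1-y0)*(z+40)/110,z] for z in(0,70)]); v=p[1]-p[0]; print(n,p.round(1).tolist(),"dx/dy",(v[0]/v[1]).round(4))
for y in range(208,238,2): print(y,g[y,262:290])
```

```text
tilt [[269.5, 216.2], [279.4, 230.9]] dx/dy 0.6683
straight [[270.5, 217.3], [279.3, 230.8]] dx/dy 0.646
208 [ 93  94  92  97  98  99  97  94  68  55  47  47  54  52  45  45  43  74
  96 103 106 104 104 106 105 109 102 104]
210 [ 92  96  95  93  94  94  92  99  86  70  53  71  74  76  59  44  44  49
  91 106 107 102 105 103 106 106 106 107]
212 [ 67  93  96  94  95  95  93  96  91  89  68  49  61  73  72  61  60  89
 115 109 106 104 104 104 104 107 107 103]
214 [ 53  73  91  96  93  93  90  92  90  89  86  77  57  57  76  77  96 146
 165 162 142 117 106 104 107 102 102 107]
216 [ 36  43  52  62  84  89  86  94  86  89  87  88  82  58  63  82 100 118
 131 143 160 162 141 114 102 103 105 108]
218 [ 47  60  75  59  59  80  87  85  91  87  88  87  85  85 114 130 111  66
  57  89 130 161 168 162 141 115 104 106]
220 [ 52  73  76  77  70  53  76  89  86  89  86  87  89  89  90 111 133 120
 118 138 158 166 168 169 165 160 138 112]
222 [ 43  50  55  73  76  73  57  65  84  91  91  88  89  88  88  85 108 154
 165 166 167 167 166 165 166 167 168 159]
224 [ 41  38  67  83  81  81  95 111  99  90  88  85  86  88  89  89  86 107
 143 162 165 168 164 168 165 169 167 168]
226 [ 96  93 126 151 158 158 163 165 158 124  90  85  90  90  88  93  89  87
  91 133 163 170 166 167 167 167 169 169]
228 [132 152 163 164 165 165 166 163 167 158 137  99  86  86  88  88  86  91
  84  91 123 159 167 167 167 166 167 167]
230 [151 134 121 128 147 160 163 165 165 167 166 148 109  89  87  86  88  90
  87  87  93 112 154 169 169 170 167 165]
232 [114  67  48  84 122 155 166 163 162 166 167 166 158 126  98  89  89  89
  92  88  89  90 115 141 158 166 168 168]
234 [151 134 129 132 154 164 165 166 167 163 165 165 167 163 136 105  88  87
  92  92  85  86  85  77  98 148 166 170]
236 [156 164 166 165 167 164 165 165 163 165 167 164 165 166 167 164 144 106
  78  84  88  81  78  72  78 130 164 168]
```

Run:
```python
from rig import arm
from h import *
g=cv2.cvtColor(cv2.imread("pics/w9raw.png"),cv2.COLOR_BGR2GRAY).astype(float)
c=dict(np.load("w9.npz")); s=arm.read_state(); R=Ro.from_rotvec(s["ee_rot"]).as_matrix()
out=[]
for r in range(330,372,3):
    row=g[r,235:310]; d=np.diff(row); L=235+.5+np.argmax(d[:35]); Rr=235+.5+40+np.argmin(d[40:]); print(r,L,Rr,d[:35].max(),d[40:].min()); 
    if d[:35].max()>20 and d[40:].min()<-20: out+=[(L,r),(Rr,r)]
print("col272 bottom",g[345:400,272].astype(int))
inn=np.array([(254,326.5),(257,324.5),(259,322.5),(262,321.5),(277,320.5),(281,321.5),(283,322.5),(287,325.5),(291,329.5)])
th=np.linspace(0,2*np.pi,721)
def ring(x,y,z,r): return proj(c,s["tcp_pos"]+np.c_[x+r*np.cos(th),y+r*np.sin(th),np.full(721,z)]@R.T)
D=lambda P,M:np.min(np.linalg.norm(P[:,None]-M[None],axis=2),axis=1)
for r in(7,7.5,8):
    o=least_squares(lambda q:D(inn,ring(*q,r)),[0,0,-38]); print("inner",r,o.x.round(2),round(o.cost,2))
    for z in(-40,-36,-32):
        o=least_squares(lambda q:D(inn,ring(*q,z,r)),[0,0]); print("   z",z,o.x.round(2),round(o.cost,2))
```

```text
330 249.5 293.5 43.0 -43.0
333 249.5 293.5 36.0 -42.0
336 249.5 293.5 29.0 -32.0
339 248.5 293.5 31.0 -29.0
342 248.5 294.5 31.0 -44.0
345 247.5 295.5 47.0 -44.0
348 246.5 295.5 33.0 -56.0
351 246.5 295.5 30.0 -48.0
354 247.5 295.5 36.0 -40.0
357 248.5 294.5 37.0 -33.0
360 249.5 293.5 47.0 -61.0
363 249.5 293.5 83.0 -92.0
366 243.5 293.5 48.0 -47.0
369 242.5 300.5 64.0 -61.0
col272 bottom [ 85  86  85  84  86  86  84  86  86  84  86  86  85  85  84  85  86  86
  83  86  85  85  86  83  84  91 112 124 122 121 122 121 122 123 123 121
 122 122 122 121 121 122 121 119 122 121 120 122 121 121 119 119 121 120
 121]
inner 7 [ -1.02  -5.11 -44.15] 0.18
   z -40 [-1.   -2.45] 0.19
   z -36 [-0.97  0.1 ] 0.4
   z -32 [-0.96  2.67] 0.8
inner 7.5 [ -0.99   1.36 -35.01] 0.16
   z -40 [-1.01 -1.83] 0.29
   z -36 [-1.01  0.73] 0.17
   z -32 [-0.99  3.29] 0.21
inner 8 [ -0.99   6.84 -27.42] 0.16
   z -40 [-1.07 -1.24] 0.77
   z -36 [-1.03  1.34] 0.44
   z -32 [-1.   3.9] 0.23
```

Reassessing the numbers: the shaft's top disc spans rows 330–370 and is widest at row 349, which fits an untilted, unslipped shaft with yc≈2.3. The flat edge at row 318 is only a shadow. I'll shift (+0.9, +0.85) mm in the bed plane and lower to just above the hub.

Request:
carry_out:
  motion:
    - [[0.036,0.044,0.025,0,0,0,1.0],[0.036,0.044,0.025,0,0,0,1.0],[0.16,0.095,-0.399,0,0,0,1.0],[0.16,0.095,-0.399,0,0,0,1.0],[0.16,0.095,-0.399,0,0,0,1.0],[0.16,0.095,-0.399,0,0,0,1.0],[0.16,0.095,-0.399,0,0,0,1.0],[0,0,0,0,0,0,1.0],[0,0,0,0,0,0,1.0],[0,0,0,0,0,0,1.0]]

```text
t: 34.6
tcp_pos: [498.9, -101.1, 176.8]
ee_rot: [-2.881, -0.142, -0.567]
contact_force: [-0.0, 0.9, -2.5]
finger_gap: 15.0
```

```bash
python3 st.py;  python3 - <<'E'
from rig import arm,imaging
from h import *
s=arm.read_state(); w=imaging.read_camera("wrist"); c=wristcam(w,s)
im=w["color"][:,:,::-1]; cv2.imwrite("pics/w10raw.png",im); g=cv2.cvtColor(im,cv2.COLOR_BGR2GRAY).astype(int)
B=np.array([515.15,-132.7,60.96]);Rb=bedR(.06); Q=lambda *b:proj(c,B+Rb@np.array(b,float))[0].round(1)
print("bore c,right,left,top",Q(30.5,51.3,26),Q(39,51.3,26),Q(22,51.3,26),Q(30.5,59.8,26))
R=Ro.from_rotvec(s["ee_rot"]).as_matrix();P=lambda *b:proj(c,s["tcp_pos"]+R@np.array(b,float))[0].round(1)
print("rim far",P(-.6,2.3-7,70),P(-.6,2.3-8,69))
x=int(Q(30.5,51.3,26)[0])
for r in range(206,224,2): print(r,g[r,x-20:x+20])
for q in(x-3,x,x+3): print("col",q,g[198:230,q])
E
```

```text
t 34.6 bed tcp [ 31.1  53.6 104. ] world [ 498.9 -101.1  176.8] F bed [-0.9  0.4 -2.5] F [-0.   0.9 -2.5] gap 15.0 q [-0.52  0.34  2.1   0.71  0.6  -1.19] Rbed [[1.0, 0.0, 0.001], [0.0, -1.0, -0.001], [0.001, 0.001, -1.0]]
bore c,right,left,top [271.7 227.3] [285.5 227.3] [258.  227.3] [271.7 214.2]
rim far [271.9 220.8] [271.9 219.7]
206 [174 173 176 175 175 176 175 174 174 174 174 175 175 174 174 176 175 175
 175 175 175 176 176 175 174 176 175 175 175 176 175 174 176 176 176 176
 175 176 175 176]
208 [174 174 174 175 175 174 175 174 176 175 175 175 176 174 175 175 175 177
 175 174 175 177 175 175 175 175 175 176 175 175 175 175 175 177 175 175
 175 176 175 175]
210 [176 174 173 174 176 174 175 174 173 175 175 175 176 175 175 175 175 175
 174 173 174 175 175 175 174 174 175 175 174 175 175 175 174 176 175 174
 175 174 174 175]
212 [174 175 174 174 175 175 175 175 175 175 176 175 175 175 176 176 175 176
 178 177 177 177 175 177 176 176 176 175 175 174 176 176 175 176 175 175
 174 175 174 175]
214 [174 174 174 175 174 174 174 176 175 173 175 175 175 176 179 176 166 151
 142 139 141 1
[... 465 characters left out ...]
  52  56  53  56  55  55
  55  57  56  58  55  55  56  54  54  53  55  52  54  79 122 161 177 176
 174 173 177 173]
222 [174 173 174 174 175 176 176 164 132 118 102  71  55  53  56  67  82  94
  99 105 111 122 124 119 119 107 103  87  66  58  65  71  74 103 163 177
 174 175 175 175]
col 268 [177 177 174 177 176 174 176 175 175 175 177 175 175 175 176 178 151  90
  54  54  56  55  55  68  94 105 105 106 104 105 106 106]
col 271 [178 176 176 175 174 177 176 176 175 174 175 176 174 177 177 179 141  70
  55  57  55  54  56  82 111 118 115 115 116 116 118 114]
col 274 [175 178 175 175 176 176 177 176 175 175 175 174 175 176 177 177 144  78
  52  57  56  56  55  86 119 126 126 126 126 125 125 123]
```

Rim at row 221.1 and bore edges centred on column 271.65, top 214.3. A final trim of (-0.3, +0.7) mm in the bed plane, then I'll lower to the mouth by feel.

Request:
carry_out:
  motion:
    - [[-0.018,0.033,0,0,0,0,1.0],[-0.018,0.033,0,0,0,0,1.0],[0.073,0.043,-0.181,0,0,0,1.0],[0.073,0.043,-0.181,0,0,0,1.0],[0.055,0.033,-0.136,0,0,0,1.0],[0.036,0.022,-0.091,0,0,0,1.0],[0.036,0.022,-0.091,0,0,0,1.0],[0.036,0.022,-0.091,0,0,0,1.0],[0,0,0,0,0,0,1.0],[0,0,0,0,0,0,1.0]]

```text
t: 35.9
tcp_pos: [501.6, -98.6, 168.9]
ee_rot: [-2.881, -0.142, -0.567]
contact_force: [-0.7, -0.5, -2.4]
finger_gap: 15.0
```

```bash
python3 st.py
```

```text
t 35.9 bed tcp [30.8 54.4 95.4] world [501.6 -98.6 168.9] F bed [-1.5 -0.8 -1.8] F [-0.7 -0.5 -2.4] gap 15.0 q [-0.51  0.36  2.1   0.73  0.58 -1.21] Rbed [[1.0, 0.0, 0.001], [0.0, -1.0, -0.001], [0.001, 0.001, -1.0]]
```

Request:
carry_out:
  motion:
    - [[0.018,0.011,-0.045,0,0,0,1.0],[0.018,0.011,-0.045,0,0,0,1.0],[0.018,0.011,-0.045,0,0,0,1.0],[0.018,0.011,-0.045,0,0,0,1.0],[0,0,0,0,0,0,1.0],[0,0,0,0,0,0,1.0],[0,0,0,0,0,0,1.0],[0,0,0,0,0,0,1.0],[0,0,0,0,0,0,1.0],[0,0,0,0,0,0,1.0]]

```text
t: 37.15
tcp_pos: [502.4, -98.1, 167.1]
ee_rot: [-2.881, -0.142, -0.567]
contact_force: [0.4, 0.2, -1.1]
finger_gap: 15.1
```

```bash
python3 st.py
```

```text
t 37.15 bed tcp [30.8 54.4 93.4] world [502.4 -98.1 167.1] F bed [-0.1 -0.  -1.2] F [ 0.4  0.2 -1.1] gap 15.1 q [-0.51  0.36  2.1   0.74  0.57 -1.21] Rbed [[1.0, 0.0, 0.001], [0.0, -1.0, -0.001], [0.001, 0.001, -1.0]]
```

Request:
carry_out:
  motion:
    - [[0.018,0.011,-0.045,0,0,0,1.0],[0.018,0.011,-0.045,0,0,0,1.0],[0.018,0.011,-0.045,0,0,0,1.0],[0.018,0.011,-0.045,0,0,0,1.0],[0.018,0.011,-0.045,0,0,0,1.0],[0.018,0.011,-0.045,0,0,0,1.0],[0,0,0,0,0,0,1.0],[0,0,0,0,0,0,1.0],[0,0,0,0,0,0,1.0],[0,0,0,0,0,0,1.0]]

```text
t: 38.4
tcp_pos: [503.4, -97.4, 164.4]
ee_rot: [-2.881, -0.142, -0.567]
contact_force: [-0.5, -0.6, -2.6]
finger_gap: 14.7
```

```bash
python3 st.py
```

```text
t 38.4 bed tcp [30.8 54.4 90.4] world [503.4 -97.4 164.4] F bed [-1.5 -1.  -2. ] F [-0.5 -0.6 -2.6] gap 14.7 q [-0.51  0.37  2.1   0.74  0.57 -1.22] Rbed [[1.0, 0.0, 0.001], [0.0, -1.0, -0.001], [0.001, 0.001, -1.0]]
```

The foot is about 5 mm into the bore with no contact force. I'll continue lowering.

Request:
carry_out:
  motion:
    - [[0.036,0.022,-0.091,0,0,0,1.0],[0.036,0.022,-0.091,0,0,0,1.0],[0.036,0.022,-0.091,0,0,0,1.0],[0.036,0.022,-0.091,0,0,0,1.0],[0.036,0.022,-0.091,0,0,0,1.0],[0.036,0.022,-0.091,0,0,0,1.0],[0.036,0.022,-0.091,0,0,0,1.0],[0.036,0.022,-0.091,0,0,0,1.0],[0,0,0,0,0,0,1.0],[0,0,0,0,0,0,1.0]]

```text
t: 39.65
tcp_pos: [506.3, -95.7, 157.1]
ee_rot: [-2.881, -0.142, -0.567]
contact_force: [0.4, -0.1, -1.9]
finger_gap: 14.8
```

```bash
python3 st.py
```

```text
t 39.65 bed tcp [30.7 54.5 82.4] world [506.3 -95.7 157.1] F bed [-0.4 -0.5 -1.8] F [ 0.4 -0.1 -1.9] gap 14.8 q [-0.5   0.38  2.11  0.76  0.55 -1.24] Rbed [[1.0, 0.0, 0.001], [0.0, -1.0, -0.001], [0.001, 0.001, -1.0]]
```

Request:
carry_out:
  motion:
    - [[0.047,0.028,-0.118,0,0,0,1.0],[0.047,0.028,-0.118,0,0,0,1.0],[0.047,0.028,-0.118,0,0,0,1.0],[0.047,0.028,-0.118,0,0,0,1.0],[0.047,0.028,-0.118,0,0,0,1.0],[0.047,0.028,-0.118,0,0,0,1.0],[0.047,0.028,-0.118,0,0,0,1.0],[0.047,0.028,-0.118,0,0,0,1.0],[0.036,0.022,-0.091,0,0,0,1.0],[0,0,0,0,0,0,1.0]]

```text
t: 40.9
tcp_pos: [510.4, -93.2, 146.7]
ee_rot: [-2.881, -0.142, -0.566]
contact_force: [-0.1, -0.6, -1.8]
finger_gap: 15.3
```

```bash
python3 st.py
```

```text
t 40.9 bed tcp [30.7 54.5 70.9] world [510.4 -93.2 146.7] F bed [-0.8 -0.9 -1.4] F [-0.1 -0.6 -1.8] gap 15.3 q [-0.49  0.41  2.11  0.79  0.53 -1.27] Rbed [[1.0, 0.0, 0.001], [0.0, -1.0, -0.001], [0.001, 0.001, -1.0]]
```

Request:
carry_out:
  motion:
    - [[0.036,0.022,-0.091,0,0,0,1.0],[0.036,0.022,-0.091,0,0,0,1.0],[0.036,0.022,-0.091,0,0,0,1.0],[0.036,0.022,-0.091,0,0,0,1.0],[0.036,0.022,-0.091,0,0,0,1.0],[0.036,0.022,-0.091,0,0,0,1.0],[0.036,0.022,-0.091,0,0,0,1.0],[0.036,0.022,-0.091,0,0,0,1.0],[0.018,0.011,-0.045,0,0,0,1.0],[0,0,0,0,0,0,1.0]]

```text
t: 42.15
tcp_pos: [513.5, -91.3, 139.0]
ee_rot: [-2.881, -0.142, -0.566]
contact_force: [-0.1, -0.2, -2.3]
finger_gap: 15.0
```

```bash
python3 st.py
```

```text
t 42.15 bed tcp [30.7 54.5 62.4] world [513.5 -91.3 139. ] F bed [-0.9 -0.5 -2. ] F [-0.1 -0.2 -2.3] gap 15.0 q [-0.48  0.42  2.11  0.82  0.51 -1.29] Rbed [[1.0, 0.0, 0.001], [0.0, -1.0, -0.001], [0.001, 0.001, -1.0]]
```

Request:
carry_out:
  motion:
    - [[0.0073,0.0043,-0.0181,0,0,0,1.0],[0.0073,0.0043,-0.0181,0,0,0,1.0],[0.0073,0.0043,-0.0181,0,0,0,1.0],[0.0073,0.0043,-0.0181,0,0,0,1.0],[0.0073,0.0043,-0.0181,0,0,0,1.0],[0.0073,0.0043,-0.0181,0,0,0,1.0],[0.0073,0.0043,-0.0181,0,0,0,1.0],[0,0,0,0,0,0,1.0],[0,0,0,0,0,0,1.0],[0,0,0,0,0,0,1.0]]

```text
t: 43.4
tcp_pos: [514.0, -91.1, 137.9]
ee_rot: [-2.881, -0.142, -0.567]
contact_force: [-1.8, -0.7, 2.1]
finger_gap: 15.2
```

```bash
python3 st.py
```

```text
t 43.4 bed tcp [30.7 54.5 61.1] world [514.  -91.1 137.9] F bed [-0.9 -0.1  2.7] F [-1.8 -0.7  2.1] gap 15.2 q [-0.48  0.42  2.11  0.82  0.51 -1.29] Rbed [[1.0, 0.0, 0.001], [0.0, -1.0, -0.001], [0.001, 0.001, -1.0]]
```

Request:
carry_out:
  motion:
    - [[0.0073,0.0043,-0.0181,0,0,0,1.0],[0,0,0,0,0,0,1.0],[0,0,0,0,0,0,1.0],[0,0,0,0,0,0,1.0],[0,0,0,0,0,0,1.0],[0,0,0,0,0,0,1.0],[0,0,0,0,0,0,1.0],[0,0,0,0,0,0,1.0],[0,0,0,0,0,0,1.0],[0,0,0,0,0,0,1.0]]

```text
t: 44.65
tcp_pos: [514.1, -91.1, 137.9]
ee_rot: [-2.881, -0.142, -0.567]
contact_force: [-4.0, -0.8, 5.0]
finger_gap: 15.3
```

```bash
python3 st.py
```

```text
t 44.65 bed tcp [30.8 54.4 61.1] world [514.1 -91.1 137.9] F bed [-1.8  0.7  6.1] F [-4.  -0.8  5. ] gap 15.3 q [-0.48  0.42  2.11  0.82  0.51 -1.29] Rbed [[1.0, 0.0, 0.001], [0.0, -1.0, -0.001], [0.001, 0.001, -1.0]]
```

The floor is confirmed: z unchanged and force rising. I'll ease off, open and retreat along the shaft.

Request:
carry_out:
  motion:
    - [[-0.0073,-0.0043,0.0181,0,0,0,1.0],[0,0,0,0,0,0,1.6],[0,0,0,0,0,0,2.0],[0,0,0,0,0,0,3.0],[0,0,0,0,0,0,4.0],[0,0,0,0,0,0,5.0],[-0.182,-0.108,0.453,0,0,0,5.0],[-0.364,-0.217,0.906,0,0,0,5.0],[-0.546,-0.325,1.359,0,0,0,5.0],[-0.546,-0.325,1.359,0,0,0,5.0]]

```text
t: 45.9
tcp_pos: [497.3, -101.1, 179.6]
ee_rot: [-2.881, -0.142, -0.567]
contact_force: [-0.1, 0.4, -0.3]
finger_gap: 49.8
```

Request:
carry_out:
  motion:
    - [[-0.546,-0.325,1.359,0,0,0,5.0],[-0.546,-0.325,1.359,0,0,0,5.0],[-0.546,-0.325,1.359,0,0,0,5.0],[-0.546,-0.325,1.359,0,0,0,5.0],[-0.364,-0.217,0.906,0,0,0,5.0],[0,0,0,0,0,0,5.0],[0,0,0,0,0,0,5.0],[0,0,0,0,0,0,5.0],[0,0,0,0,0,0,5.0],[0,0,0,0,0,0,5.0]]

```text
t: 47.15
tcp_pos: [472.2, -115.9, 241.8]
ee_rot: [-2.881, -0.142, -0.566]
contact_force: [-0.4, 0.2, 0.3]
finger_gap: 50.0
```

```bash
python3 st.py;  python3 - <<'E'
from rig import arm,imaging
from h import *
s=arm.read_state(); w=imaging.read_camera("wrist"); c=wristcam(w,s)
im=w["color"][:,:,::-1]; cv2.imwrite("pics/w11.png",im); g=cv2.cvtColor(im,cv2.COLOR_BGR2GRAY).astype(int)
B=np.array([515.15,-132.7,60.96]);Rb=bedR(.06); Q=lambda *b:proj(c,B+Rb@np.array(b,float))[0]
print("shaft top c/x+-8/y+-8",[Q(30.5+a,51.3+b,100).round(1).tolist() for a,b in((0,0),(8,0),(-8,0),(0,8),(0,-8))])
x,y=Q(30.5,51.3,100).astype(int); print(x,y); print("row",g[y,x-36:x+36:1]); print("col",g[y-40:y+40,x])
print("plate far corners y-48 (end stop side is down)",Q(0,51.2+48,12),Q(60,51.2+48,12))
x,y=Q(45,51.2+48,12).astype(int); print("plate end col",x,y,g[y-14:y+14,x]); x,y=Q(60,85,12).astype(int); print("plate side row",x,y,g[y,x-14:x+14])
E
```

```text
t 47.15 bed tcp [ 30.6  54.4 175.9] world [ 472.2 -115.9  241.8] F bed [-0.2  0.3  0.4] F [-0.4  0.2  0.3] gap 50.0 q [-0.58  0.21  2.06  0.58  0.76 -1.09] Rbed [[1.0, 0.0, 0.0], [0.0, -1.0, -0.001], [0.0, 0.001, -1.0]]
shaft top c/x+-8/y+-8 [[272.8, 229.6], [285.8, 229.6], [259.7, 229.6], [272.8, 217.2], [272.7, 241.7]]
272 229
row [ 73  73  81  83  83  81  79  78  97 172 174 171 171 169 169 170 169 169
 170 168 147 131 175 190 188 187 188 188 187 187 186 186 184 184 182 183
 183 184 184 184 184 185 186 188 193 189 163 168 169 170 169 170 169 169
 170 171 168 170 169 171 169 169 169 169 168 167 168 169 169 170 169 135]
col [120 120 121 121 121 122 123 123 125 124 125 126 127 125 127 124 127 126
 126 126 126 127 127 128 126 106 120 162 150 126 152 186 193 189 185 185
 184 184 184 183 183 182 184 184 185 186 186 187 187 187 188 189 173 152
 156 169 169 169 155 140 133 133 134 134 138 142 140 139 141 141 138 137
 136 119  90 115 139 139 139 139]
plate far corners y-48 (end stop side is down) [234.20771313 135.42043759] [309.30202077 135.43227246]
plate end col 290 135 [ 91  91  92  92  92  92  93  91  92  93  92  92  91  95 121 157 175 172
 173 173 172 172 174 174 174 173 172 172]
plate side row 308 153 [158 133 116 116 118 124 129 148 167 174 173 171 173 175 170 112  89  91
  92  92  94  93  92  92  92  92  92  92]
```

```bash
python3 -c "
from rig import arm
s=arm.read_state(); print(s['t'],s['contact_force'].round(1)); print(arm.job_done())"
```

```text
47.2 [-1.3 -0.3 -0.4]
the job is handed in; nothing more can be done
None
```

I carried out the whole job in the order asked and handed it in at 47.2 s of the 67 s allowed; no verdict was reported.

- **Plate:**
  - I gripped it by the hub and set it flat on the upper bed at about x = 60, y = 80 mm, with about 3 cm clear of both rail and end stop.
  - Contact came about 1.5 mm before my model said, so the plate was briefly pressed at about 20 N. I eased off before opening the fingers.
  - It slid down flush against the rail by itself. I pushed it along until it stopped on the screw and held it there at about 5 N for just over a second.
- **Shaft:** The longest shaft went through the bore with no measurable contact force. It touched the pocket floor at about 5 N. An extra 0.2 mm of push only raised the force, so it is right down. I then let go and backed away.
- **Detour:** Joint 6 ran into its range limit on the first approach to the bed. I lifted the plate, gave the tool a half turn and came in again.

**Last checks:** The final checks came from pixel measurements, because my 12 picture views were used up.
- The plate's edges are where they should be when home: centre at about y = 51 mm, side against the rail to about half a millimetre.
- The shaft stands in its bore, with its top about 2 mm downhill of the expected point. That fits a slight lean from the 1 mm bore clearance.
- The shaft's top disc measured about 7% smaller than a 16 mm disc would, which I put down to a bevelled rim but did not confirm.
- The robot was touching nothing, and I did not touch the other parts.

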